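Fill the gaps in the sloping glaze rack, back row first

ROBOT

A 6-joint arm with a two-finger parallel gripper is mounted at the origin on the work surface. World frame = base frame: x ahead of the robot, y to its left, z up, the work surface at z = 0. Lengths are in mm, angles in rad, forces in N, time in s.
With the tool pointing down it reaches from about 425 to 950 mm from the base axis. Payload 14.7 kg.
Tool frame: the origin (TCP) lies midway between the tips of the shut fingers; the grasp point (between the pads) lies env.grasp_offset behind it (env.grasp_offset is the distance from the TCP to the grasp point, in mm); z points along the fingers, y is the line along which they close (so a half turn about z gives the same grasp; the last joint's range is limited). The gripper opens to 85 mm and grips with 20 to 120 N. Pads are 22 mm wide; open, the fingers measure 114 mm over their backs; the gripper's body (76 mm by 85 mm) begins 54 mm behind the grasp point. The pads swing forward as they close: fully open they stand 13 mm farther back than shut.
Start: joints at [1.113, 0.48, 1.596, -0, 1.065, -0.047], TCP at [259.549, 595.925, 231.297] pointing down, gripper open.
Joint ranges: [-2.75, 2.75], [-0.82, 2.05], [0.23, 2.67], [-1.56, 4.7], [0.09, 2.69], [-2.92, 2.92]. Speed limits (rad/s): [1.89, 1.89, 2.39, 3.01, 3.01, 3.01].

INTERFACE

Orientations are given as [roll, pitch, yaw] about the fixed x, y, z axes, in that order (R = Rz(yaw) Ry(pitch) Rx(roll)).
In Python, from plant import env gives the robot as it stands. The module is installed in compiled form; this text tells all that it offers.
- The arm moves only by the shell command python3 -m crank 'ROWS' [FORCE]. ROWS is JSON, a list of rows, each an object of numbers: "gripper": the opening, from 0 (shut) to 1 (fully open); "tx", "ty", "tz": the shift along the world's x, y, z in m; "roll": the turn about the world's z in degrees. In form: [{"gripper": .., "tx": .., "ty": .., "tz": .., "roll": ..}, ...]. A call has 1 to 10 rows; each row is the pose to reach, as a shift and turn from the pose commanded when the call began; what a row does not reach only later rows make up. A row lasts 1/8 s, in which the tool goes at most 62.5 mm and 10.7 degrees, less where a joint would pass 70% of its speed; a pose out of reach is approached as far as the arm can. A call with a gripper value outside its range is refused whole. The fingers move at their own pace and stop on an object; FORCE is the grip in N (left out, the last holds). Time passes only in rows, so rows that repeat a pose let the fingers close. It gives the time, the measured TCP pose, the force, the opening and the grip force at its end, in the units of the state.
- env.sense(): the state, without advancing time (a new reading comes with each control period).
- env.snapshot(name): name is "side" or "top" or "wrist"; returns a dict with "img" (384x512x3 uint8, blue, green, red), "camera_matrix" (3x3 intrinsics, pixels), "k1" (the pictures are not rectified: a ray, as slopes to the right and down, at radius r is drawn at 1 + k1 r^2 times it, then the intrinsics apply), "rvec" (rotation vector, rad) and "tvec" (3), from world to camera coordinates, as OpenCV has them. Camera axes: x right, y down, z forward; pixel columns grow to the right and rows downward; lengths in mm; the calibration is good to about 2 mm. A picture is of the moment at which its call begins. There is no depth.
- env.sign_off(): hands the job in; it is judged then, once.
The state is a dict: "time": time; "joints": joint angles; "joint_velocities": joint speeds; "joint_torque": joint torques, N m; "eef_pos": TCP position; "orientation": TCP orientation; "wrist_force": force on the tool from outside, world axes, zero at the start; "ft_torque": the same for the moment, N m; "width": finger opening in mm; "gripper_force": force on a finger pad.
Only numpy, scipy, OpenCV 4.12 (cv2) and the standard library are available. Lean on these libraries where they do the work, as an engineer would, in place of code of your own. Each camera call takes 0.05 s, during which the arm holds its last target. There are 200 camera calls.

TASK

Put the three glaze jars from the bench into the free pockets of the sloping rack: the tall one in the back (highest) row, the medium one in the middle row, the short one in the front row, like the jars already there. Work from the back row forwards so that you do not reach over jars you have just put in, and set each jar down squarely on the floor of its pocket before letting go. Leave the jars already in the rack and the other things on the bench as they are.

Things in the scene. Friction and masses are not known exactly. Their poses are not given: they have to be found in the camera images.
- rack: Wooden stand carrying the sloping glaze rack, fixed to the bench. Origin on the bench under the rack's middle; it stands on the left of the bench and faces roughly to the robot's right: its low front end points to the middle of the bench. x points to the rack's back (its high end), y to its left as seen by someone facing its front (towards the robot), z up
- tray: The sloping tray on the stand: plywood 276 mm up the slope x 224 mm, rising to the back at 26 degrees. Two columns of three pockets, 76 x 76 mm inside, centres 88 mm apart front to back and 124 mm left to right. Cross walls 12 mm thick stand 36 mm above the pocket floors, side rails 12 mm. Origin: centre of its underside; floor 9 mm above it; z square to the floor, x up the slope, y left
- back_left (a point): Centre of the floor of the back left pocket (highest row, left column, nearer to the robot). z: the pocket's axis, square to its floor, leaning 26 degrees from vertical towards the rack's front; x: up the slope to the back; y: to the left. One of the two pockets in each row holds a jar, the other is free
- back_right (a point): Centre of the floor of the back right pocket (highest row, right column, farther from the robot). z: the pocket's axis, square to its floor, leaning 26 degrees from vertical towards the rack's front; x: up the slope to the back; y: to the left. One of the two pockets in each row holds a jar, the other is free
- mid_left (a point): Centre of the floor of the middle left pocket (middle row, left column, nearer to the robot). z: the pocket's axis, square to its floor, leaning 26 degrees from vertical towards the rack's front; x: up the slope to the back; y: to the left. One of the two pockets in each row holds a jar, the other is free
- mid_right (a point): Centre of the floor of the middle right pocket (middle row, right column, farther from the robot). z: the pocket's axis, square to its floor, leaning 26 degrees from vertical towards the rack's front; x: up the slope to the back; y: to the left. One of the two pockets in each row holds a jar, the other is free
- front_left (a point): Centre of the floor of the front left pocket (lowest row, left column, nearer to the robot). z: the pocket's axis, square to its floor, leaning 26 degrees from vertical towards the rack's front; x: up the slope to the back; y: to the left. One of the two pockets in each row holds a jar, the other is free
- front_right (a point): Centre of the floor of the front right pocket (lowest row, right column, farther from the robot). z: the pocket's axis, square to its floor, leaning 26 degrees from vertical towards the rack's front; x: up the slope to the back; y: to the left. One of the two pockets in each row holds a jar, the other is free
- jar_tall: The tall one of three glaze jars standing on the bench: stoneware cylinder 64 mm in diameter with a black screw lid (58 mm wide, the top 16 mm), 114 mm high over all, 0.15 to 0.5 kg, grip it with 20 to 40 N. Origin at the centre of its base, z along its axis to the lid
- jar_medium: The medium one of three glaze jars standing on the bench: stoneware cylinder 64 mm in diameter with a black screw lid (58 mm wide, the top 16 mm), 94 mm high over all, 0.15 to 0.5 kg, grip it with 20 to 40 N. Origin at the centre of its base, z along its axis to the lid
- jar_short: The short one of three glaze jars standing on the bench: stoneware cylinder 64 mm in diameter with a black screw lid (58 mm wide, the top 16 mm), 74 mm high over all, 0.15 to 0.5 kg, grip it with 20 to 40 N. Origin at the centre of its base, z along its axis to the lid
- kept_tall: A like jar of the same shape and size (114 mm high, 64 mm in diameter, origin at the centre of its base) already standing in one of the two back pockets; it stays there
- kept_medium: A like jar of the same shape and size (94 mm high, 64 mm in diameter, origin at the centre of its base) already standing in one of the two middle pockets; it stays there
- kept_short: A like jar of the same shape and size (74 mm high, 64 mm in diameter, origin at the centre of its base) already standing in one of the two front pockets; it stays there
- brush: Bystander, loose: flat glaze brush 190 mm long lying on the bench. Origin at the centre of its underside
- rib: Bystander, loose: flat wooden rib 105 x 58 x 8 mm lying on the bench. Origin at the centre of its underside
- tiles: Bystander, loose: stack of four square biscuit-fired tiles, 98 mm wide, 33 mm high. Origin at the centre of its underside
- teabowl: Bystander, loose: open biscuit-fired bowl, 104 mm across, 75 mm high. Origin at the centre of its underside
- mug: Bystander, loose: biscuit-fired mug, 80 mm across, 90 mm high. Origin at the centre of its underside
- rolling_pin: Bystander, loose: wooden rolling pin, 48 mm thick, 310 mm long. Origin at the centre of its underside

How it is judged:
By the outcome, as a careful person would: the job done as asked, in the order asked, and still so for the second after the job is handed in, with the robot touching nothing.
It also fails if it takes over 69 s, if anything falls off the work surface, if the arm or the gripper's body presses on something with over 40 N, if the wrist force passes 120 N, or if a joint passes its speed limit or range.

## Working session

There is one attempt and no reset: what is moved stays moved. The work goes in short steps, Python scripts to look and compute and a shell command to move; the robot and the scene stay as the last step left them, time stands still between calls to the robot, and variables do not carry over. Pictures are saved under pics/ and viewed, at most 10 in all, crops included, and the job is handed in when it is done.

```bash
mkdir -p pics; cat > h.py <<'E'
import numpy as np, cv2
from plant import env
def snap(n,f):
    s=env.snapshot(n); cv2.imwrite(f'pics/{f}.png',s['img']); np.savez(f'pics/{f}.npz',**{k:s[k] for k in s}); return s
def load(f): return dict(np.load(f'pics/{f}.npz'))
def ray(s,px):
    K=np.array(s['camera_matrix'],float); p=(np.atleast_2d(px).astype(float)-K[:2,2])/[K[0,0],K[1,1]]
    q=p.copy()
    for _ in range(20): q=p/(1+float(s['k1'])*(q**2).sum(1,keepdims=True))
    R=cv2.Rodrigues(np.array(s['rvec'],float))[0]; t=np.array(s['tvec'],float).ravel()
    return -R.T@t, np.c_[q,np.ones(len(q))]@R
def onplane(s,px,z):
    c,d=ray(s,px); return c+d*((z-c[2])/d[:,2])[:,None]
def proj(s,P):
    K=np.array(s['camera_matrix'],float);R=cv2.Rodrigues(np.array(s['rvec'],float))[0]
    X=np.atleast_2d(P)@R.T+np.array(s['tvec'],float).ravel(); q=X[:,:2]/X[:,2:]
    q=q*(1+float(s['k1'])*(q**2).sum(1,keepdims=True)); return q*[K[0,0],K[1,1]]+K[:2,2]
E
python3 - <<'E'
from h import *
for n in ['side','top','wrist']:
    s=snap(n,n+'0'); c,d=ray(s,[256,192]); print(n,c.round(),d.round(2),s['k1'],s['camera_matrix'][0][0])
cv2.imwrite('pics/top0b.png',cv2.resize(load('top0')['img'],(800,600)))
print(env.grasp_offset,env.sense())
E
```

```text
side [ 528. -636.  946.] [[ 0.06  0.6  -0.8 ]] -0.08511393457253634 373.1486390771764
top [ 460.    2. 1260.] [[ 0.12  0.01 -0.99]] 0.03512157801634769 378.7460838247866
wrist [194. 624. 373.] [[ 0.26 -0.11 -0.96]] -0.09254615031427259 334.168129608136
18.700000000000003 {'time': 0.15, 'joints': array([ 1.11342286e+00,  4.80725715e-01,  1.59670065e+00,  9.10117821e-06,
        1.06510242e+00, -4.66316778e-02]), 'joint_velocities': array([-0.00130575, -0.00094014, -0.00108906, -0.00081492,  0.00049126,
        0.00042119]), 'joint_torque': array([ 3.76607668e-04, -9.51148295e+01, -4.30452955e+01,  1.43084108e-04,
        8.10751895e-03, -1.49614625e-04]), 'eef_pos': array([259.40304327, 595.66916773, 230.80582163]), 'orientation': array([-3.14065792e+00, -5.15865751e-05,  2.73084642e+00]), 'wrist_force': array([-0.75421201,  0.0556417 ,  1.0707619 ]), 'ft_torque': array([-0.02107665,  0.00799799,  0.030689  ]), 'gripper_force': 0.0, 'width': 85.32773565252776}
```

View pics/top0b.png

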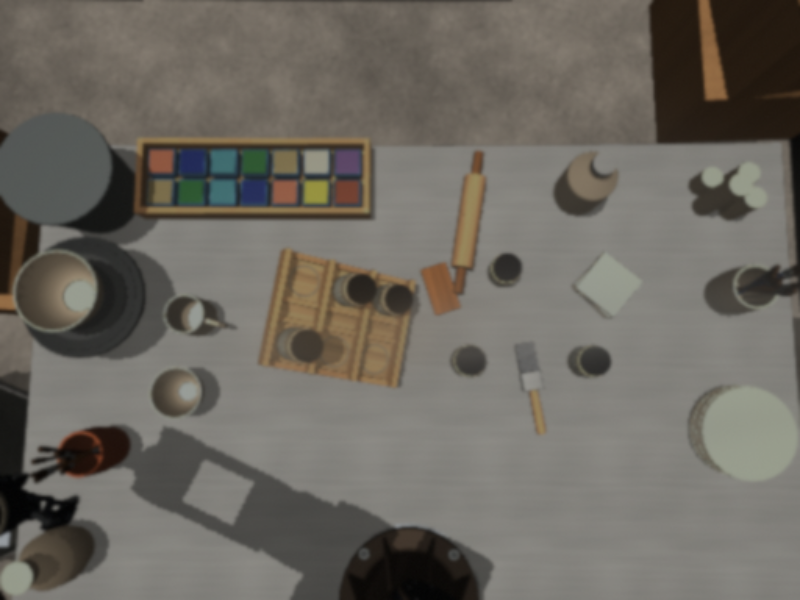

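View pics/side0.png

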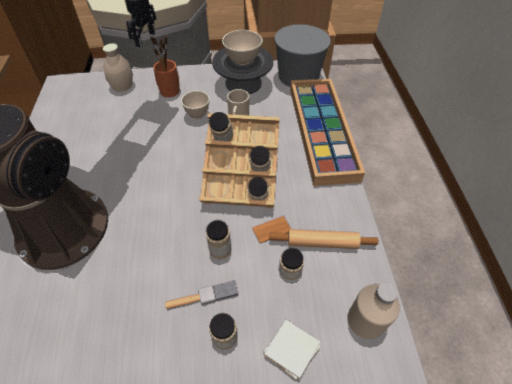

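```bash
python3 - <<'E'
from h import *
t,s=load('top0'),load('side0')
a=cv2.resize(t['img'][152:256,160:275],None,fx=5,fy=5,interpolation=3) 
b=cv2.resize(s['img'][105:215,195:290],None,fx=4.7,fy=4.7,interpolation=3)
cv2.imwrite('pics/c_top.png',a);cv2.imwrite('pics/c_side.png',b)
def lids(s,box):
    x0,y0,x1,y1=box; g=s['img'][y0:y1,x0:x1].max(2); m=(g<45).astype(np.uint8)
    out=[]
    for c in cv2.findContours(m,0,cv2.CHAIN_APPROX_NONE)[0]:
        if cv2.contourArea(c)>60:
            e=cv2.fitEllipse(cv2.convexHull(c)); out.append((np.round(np.array(e[0])+[x0,y0],1),np.round(e[1],1),round(e[2])))
    return out
print('top');[print(*l) for l in lids(t,(165,150,410,250))]
print('side');[print(*l) for l in lids(s,(195,105,330,350))]
E
```

```text
top
[231.  183.5] [13.9 15.8] 92
side
[221.8 326.2] [22.2 23.5] 9
[292.  258.5] [19.3 19.8] 167
[216.8 230.3] [18.6 19.4] 73
[257.4 186.6] [16.8 17.6] 158
[259.4 155.3] [17.  17.9] 167
[218.5 121.6] [17.3 17.7] 144
```

View pics/c_top.png

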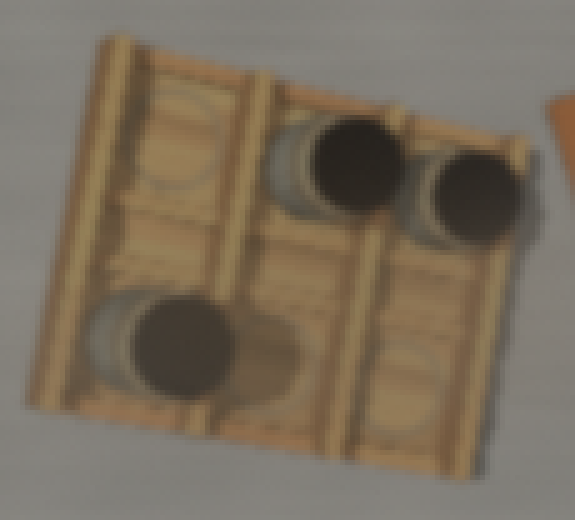

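View pics/c_side.png

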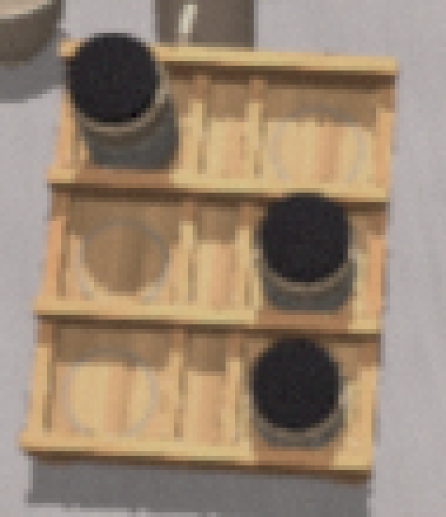

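```bash
cat >> h.py <<'E'
def tri(s1,p1,s2,p2):
    c1,d1=ray(s1,p1);c2,d2=ray(s2,p2);d1=d1[0];d2=d2[0]
    a=np.linalg.lstsq(np.c_[d1,-d2],c2-c1,rcond=None)[0]; A=c1+a[0]*d1;B=c2+a[1]*d2
    return (A+B)/2, np.linalg.norm(A-B)
E
python3 - <<'E'
from h import *
t,s=load('top0'),load('side0')
g=t['img'].max(2); 
print([ (n,int(g[y,x])) for n,x,y in [('jarA',324,171),('jarB',300,231),('jarC',380,231),('tall',195,221)]])
L={}
for n,x,y in [('A',324,171),('B',300,231),('C',380,231),('kt',196,221),('km',231,184),('ks',255,191)]:
    m=(g[y-14:y+15,x-14:x+15]<int(g[y-2:y+3,x-2:x+3].mean())+22).astype(np.uint8)
    c=max(cv2.findContours(m,0,1)[0],key=cv2.contourArea); e=cv2.fitEllipse(cv2.convexHull(c)); L[n]=np.array(e[0])+[x-14,y-14]; print(n,L[n].round(1),np.round(e[1],1))
S=dict(C=(221.8,326.2),A=(292,258.5),B=(216.8,230.3),ks=(257.4,186.6),km=(259.4,155.3),kt=(218.5,121.6))
for n in L: P,e=tri(t,L[n],s,S[n]); print(n,P.round(1),round(e,1))
T=lambda u,v:((u+.5)/5-.5+160,(v+.5)/5-.5+152); D=lambda u,v:((u+.5)/4.7-.5+195,(v+.5)/4.7-.5+105)
Q={}
for n,a,b in [('cBR',(178,142),(318,150)),('cFL',(404,390),(110,392)),('BR',(113,38),(396,58)),('BL',(45,407),(60,40)),('FR',(530,138),(370,455)),('FL',(475,478),(22,438)),('FR2',(530,138),(370,470)),('FL2',(475,478),(22,452))]:
    P,e=tri(t,T(*a),s,D(*b)); Q[n]=P; print(n,P.round(1),round(e,1))
d=lambda a,b:round(float(np.linalg.norm(Q[a]-Q[b])),1)
print(d('BR','BL'),d('FR','FL'),d('BR','FR'),d('BL','FL'),d('FR2','FL2'),d('cBR','cFL'))
c=t['img'][145:260,155:280]
cv2.imwrite('pics/c2.png',cv2.convertScaleAbs(cv2.resize(s['img'][170:215,195:290],None,fx=8,fy=8,interpolation=3),alpha=1.3))
E
```

```text
[('jarA', 46), ('jarB', 64), ('jarC', 51), ('tall', 66)]
A [324.3 170.8] [16.5 17. ]
B [300.8 230.8] [17.8 18.7]
C [380.6 230.8] [16.9 18.1]
kt [196.5 221. ] [20.3 20.8]
km [231.5 184.5] [17.4 18.6]
ks [255.1 190.8] [16.8 17.4]
A [ 666.3 -199.3   63.5] 1.7
B [ 475.5 -118.7  103.5] 1.0
C [ 476.4 -364.8   83.2] 1.4
kt [499.6 180.5 210.9] 2.3
km [609.4  88.8 155.1] 2.1
ks [597.2  20.2  98. ] 2.6
cBR [629.5 203.2 116.2] 0.2
cFL [480.1  67.9  44. ] 0.1
BR [683.9 233.8 165.9] 0.2
BL [465.8 266.4 171.7] 4.4
FR [639.7 -12.6  64.3] 0.6
FL [425.  22.  63.] 0.0
FR2 [641.1 -12.8  48.6] 2.4
FL2 [423.9  22.2  48.2] 1.4
220.6 217.4 270.2 270.6 220.0 214.1
```

View pics/c2.png

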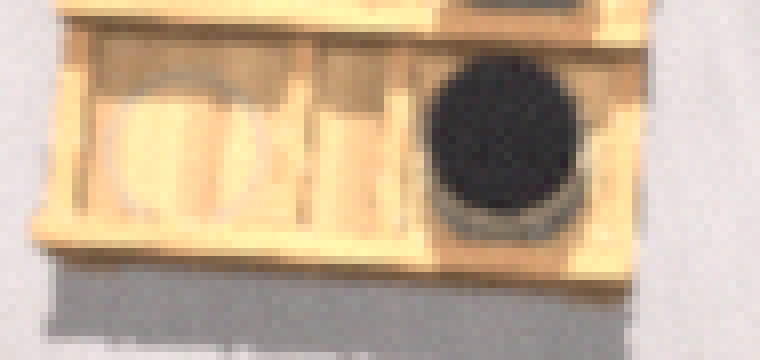

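```bash
python3 -m crank '[{"tz":0.06},{"tx":0.03,"ty":-0.05,"tz":0.11,"roll":-9},{"tx":0.06,"ty":-0.10,"tz":0.11,"roll":-19},{"tx":0.09,"ty":-0.15,"tz":0.11,"roll":-29},{"tx":0.12,"ty":-0.20,"tz":0.11,"roll":-39},{"tx":0.15,"ty":-0.25,"tz":0.11,"roll":-49},{"tx":0.18,"ty":-0.30,"tz":0.11,"roll":-59},{"tx":0.22,"ty":-0.36,"tz":0.11,"roll":-68},{"tx":0.26,"ty":-0.42,"tz":0.11,"roll":-75.7},{"tx":0.297,"ty":-0.486,"tz":0.11,"roll":-75.7}]'
python3 -m crank '[{"tz":0},{"tz":0},{"tz":0}]'
python3 - <<'E'
from h import *
s=snap('wrist','w1'); print({k:np.round(env.sense()[k],3) for k in ('time','eef_pos','orientation','wrist_force')})
print(proj(s,[[630,211,115],[482,75,38],[498,137,76]]).round())
cv2.imwrite('pics/w1b.png',cv2.resize(s['img'],(800,600),interpolation=3))
E
```

```text
{'time': np.float64(0.2), 'eef_pos': array([259.455, 595.703, 230.887]), 'orientation': array([-3.141, -0.   ,  2.731]), 'wrist_force': array([ 1.142,  0.248, -0.749])}
[[111. 519.]
 [  7. 426.]
 [ 28. 448.]]validation failed for argument at $[0]...
validation failed for argument at $[0]...
```

View pics/w1b.png

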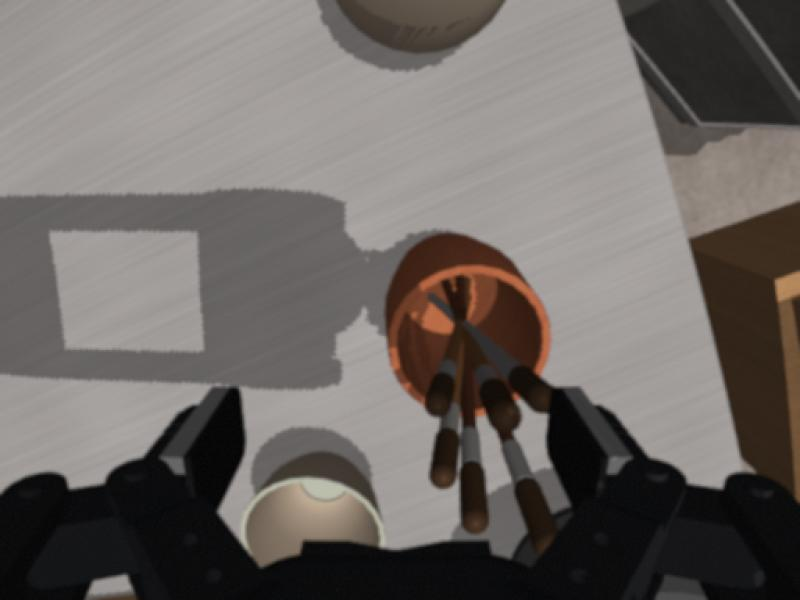

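The wrist view (arm has not moved, the rows need all five keys) shows the brush pot at about (470,330), a bowl at (315,530) and the open fingers along the bottom edge. I'll resend with complete rows.

```bash
python3 -m crank '[{"gripper":1,"tx":0,"ty":0,"tz":0.06,"roll":0},{"gripper":1,"tx":0.03,"ty":-0.05,"tz":0.11,"roll":-9},{"gripper":1,"tx":0.06,"ty":-0.10,"tz":0.11,"roll":-19},{"gripper":1,"tx":0.09,"ty":-0.15,"tz":0.11,"roll":-29},{"gripper":1,"tx":0.12,"ty":-0.20,"tz":0.11,"roll":-39},{"gripper":1,"tx":0.15,"ty":-0.25,"tz":0.11,"roll":-49},{"gripper":1,"tx":0.18,"ty":-0.30,"tz":0.11,"roll":-59},{"gripper":1,"tx":0.22,"ty":-0.36,"tz":0.11,"roll":-68},{"gripper":1,"tx":0.26,"ty":-0.42,"tz":0.11,"roll":-75.7},{"gripper":1,"tx":0.297,"ty":-0.486,"tz":0.11,"roll":-75.7}]'
python3 -m crank '[{"gripper":1,"tx":0,"ty":0,"tz":0,"roll":0},{"gripper":1,"tx":0,"ty":0,"tz":0,"roll":0},{"gripper":1,"tx":0,"ty":0,"tz":0,"roll":0}]'
python3 - <<'E'
from h import *
s=snap('wrist','w1'); print({k:np.round(env.sense()[k],3) for k in ('time','eef_pos','orientation','wrist_force')})
print(proj(s,[[630,211,115],[482,75,38],[498,137,76]]).round()*1.5625)
cv2.imwrite('pics/w1b.png',cv2.resize(s['img'],(800,600),interpolation=3))
E
```

```text
time: 1.45
eef_pos: [541.2, 136.0, 341.3]
orientation: [3.141, -0.0, 1.407]
wrist_force: [0.9, 0.8, -0.7]
width: 85.5
gripper_force: 0.0
time: 1.82
eef_pos: [539.7, 139.0, 341.3]
orientation: [-3.141, -0.0, 1.411]
wrist_force: [0.5, -0.3, -0.4]
width: 85.1
gripper_force: 0.0
{'time': np.float64(1.875), 'eef_pos': array([539.753, 139.049, 341.377]), 'orientation': array([-3.142, -0.   ,  1.411]), 'wrist_force': array([-0.254, -0.018, -0.24 ])}
[[509.375  125.    ]
 [342.1875 310.9375]
 [343.75   250.    ]]
```

View pics/w1b.png

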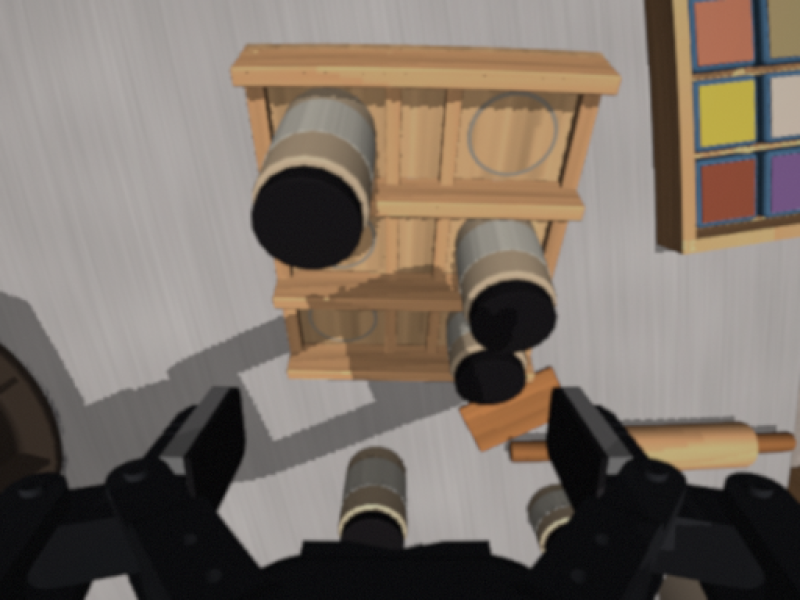

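```bash
cat >> h.py <<'E'
th=np.radians(26)
class Rack:
    def __init__(r,c=(556.2,143.0,76.2),yaw=80.7):
        y=np.radians(yaw); xr=np.array([np.cos(y),np.sin(y),0]); r.y=np.array([-np.sin(y),np.cos(y),0]); k=np.array([0,0,1.])
        r.c=np.array(c); r.s=np.cos(th)*xr+np.sin(th)*k; r.n=-np.sin(th)*xr+np.cos(th)*k; r.xr=xr
    def P(r,s,y,n): return r.c+s*r.s+y*r.y+n*r.n
E
python3 - <<'E'
from h import *
w,t,s=load('w1'),load('top0'),load('side0'); r=Rack()
N={'BLo':(138,112,36),'BRo':(138,-112,36),'BLi':(126,112,36),'BRi':(126,-112,36),'BLbot':(138,112,-9),'BRbot':(138,-112,-9),'FLi':(-126,112,36),'FLo':(-138,112,36),'W2Lback':(-38,112,36),'W2Lfront':(-50,112,36),'W1Rback':(50,-112,36),'W1Rfront':(38,-112,36),'cBR':(88,-62,0),'cBRfl':(50,-62,0),'cBRr':(88,-100,0),'cFL':(-88,62,0)}
for k,v in N.items(): print(k,(proj(w,r.P(*v))*1.5625).round()[0],((proj(t,r.P(*v))+.5-[160,152])*5).round()[0],((proj(s,r.P(*v))+.5-[195,105])*4.7).round()[0])
big=cv2.resize(w['img'][20:250,140:400],None,fx=3,fy=2.6,interpolation=2);cv2.imwrite('pics/w1c.png',cv2.convertScaleAbs(big,alpha=1.3))
E
```

```text
BLo [226.  69.] [ 44. 416.] [60. 42.]
BRo [617.  72.] [116.  37.] [398.  57.]
BLi [230.  90.] [ 65. 419.] [59. 59.]
BRi [612.  92.] [136.  42.] [397.  74.]
BLbot [244.  46.] [ 28. 411.] [70. 68.]
BRbot [594.  48.] [98. 45.] [396.  82.]
FLi [288. 369.] [457. 478.] [ 24. 433.]
FLo [290. 378.] [474. 481.] [ 22. 451.]
W2Lback [272. 297.] [328. 459.] [ 36. 298.]
W2Lfront [274. 308.] [346. 461.] [ 34. 316.]
W1Rback [583. 202.] [257.  71.] [392. 184.]
W1Rfront [579. 217.] [276.  75.] [391. 202.]
cBR [509. 125.] [166. 142.] [318. 144.]
cBRfl [502. 175.] [225. 155.] [315. 198.]
cBRr [564. 126.] [177.  81.] [375. 146.]
cFL [343. 311.] [394. 387.] [114. 390.]
```

View pics/w1c.png

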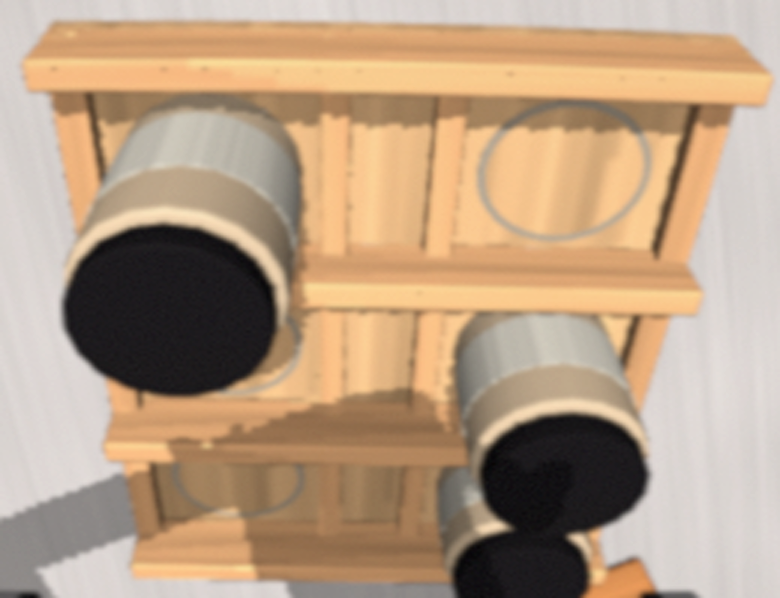

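```bash
python3 - <<'E'
from h import *
w,t,s=load('w1'),load('top0'),load('side0'); r=Rack()
T=lambda u,v:((u+.5)/5-.5+160,(v+.5)/5-.5+152); D=lambda u,v:((u+.5)/4.7-.5+195,(v+.5)/4.7-.5+105); W=lambda u,v:((u+.5)/3-.5+140,(v+.5)/2.6-.5+20)
B=np.c_[r.s,r.y,r.n]
def loc(P): return ((P-r.c)@B).round(1)
def multi(obs):
    A=0;b=0
    for c,d in [(ray(v,p)) for v,p in obs]:
        d=d[0]/np.linalg.norm(d[0]);M=np.eye(3)-np.outer(d,d);A=A+M;b=b+M@c
    P=np.linalg.solve(A,b);return loc(P),[ (proj(v,P)[0]-p).round(1).tolist() for v,p in obs]
print('circ BR', multi([(w,W(565,170)),(t,T(178,142)),(s,D(318,150))]))
# rays intersected with floor n=0 and n=6
for nm,v,p in [('w',w,W(565,170)),('t',t,T(178,142)),('s',s,D(318,150)),('tFL',t,T(403,390)),('sFL',s,(218,188.6)),('sML',s,D(126,262)),('wedge floor',w,W(565,250)),('wW1b',w,W(565,282)),('wBi',w,W(565,98))]:
    c,d=ray(v,p);
    print(nm,[loc(c+d[0]*((n-(c-r.c)@r.n)/(d[0]@r.n))).tolist() for n in (0,6,36)])
# wrist lids
img=w['img'].max(2)
E
```

```text
circ BR (array([ 82.2, -63.3,   2.8]), [[-1.3, 1.1], [-0.3, -0.2], [0.3, -0.0]])
w [[82.2, -65.1, -0.0], [85.0, -63.7, 6.0], [98.7, -56.6, 36.0]]
t [[80.3, -63.3, -0.0], [81.9, -62.6, 6.0], [89.9, -59.0, 36.0]]
s [[83.2, -62.4, 0.0], [81.0, -62.5, 6.0], [70.4, -63.5, 36.0]]
tFL [[-94.9, 63.0, 0.0], [-92.3, 63.1, 6.0], [-79.8, 63.3, 36.0]]
sFL [[-91.9, 64.2, 0.0], [-93.1, 63.3, 6.0], [-99.0, 59.0, 36.0]]
sML [[-1.5, 60.7, 0.0], [-3.1, 59.9, 6.0], [-11.5, 55.6, 36.0]]
wedge floor [[44.8, -70.5, -0.0], [48.2, -69.0, 6.0], [65.3, -61.4, 36.0]]
wW1b [[28.4, -72.9, -0.0], [32.1, -71.4, 6.0], [50.6, -63.6, 36.0]]
wBi [[112.4, -60.9, -0.0], [114.6, -59.6, 6.0], [125.7, -52.8, 36.0]]
```

The wrist view shows the rack clearly: the kept tall jar is back left (lid at (308,217) of 800x600), the kept medium is middle right and the kept short is front right. The free pockets are back right (ring at (513,133)), middle left and front left. The ring marks sit about 6 mm downslope of the pocket centres, which matches the kept jars resting against their front walls.

Next I'll grasp the tall jar.

```bash
python3 -m crank '[{"gripper":1,"tx":-0.016,"ty":-0.06,"tz":0,"roll":0},{"gripper":1,"tx":-0.032,"ty":-0.12,"tz":0,"roll":0},{"gripper":1,"tx":-0.048,"ty":-0.18,"tz":0,"roll":0},{"gripper":1,"tx":-0.064,"ty":-0.24,"tz":-0.02,"roll":0},{"gripper":1,"tx":-0.064,"ty":-0.258,"tz":-0.06,"roll":0},{"gripper":1,"tx":-0.064,"ty":-0.258,"tz":-0.12,"roll":0},{"gripper":1,"tx":-0.064,"ty":-0.258,"tz":-0.15,"roll":0},{"gripper":1,"tx":-0.064,"ty":-0.258,"tz":-0.15,"roll":0},{"gripper":1,"tx":-0.064,"ty":-0.258,"tz":-0.15,"roll":0}]' 30
python3 - <<'E'
from h import *
s=snap('wrist','w2'); e=env.sense()['eef_pos'];print(e.round(1))
for z in (114,106,98): print(z,proj(s,[[475.5,-118.7,z]]).round(1))
i=s['img'].max(2); cv2.imwrite('pics/w2b.png',s['img'])
m=(i<50).astype(np.uint8); 
for c in cv2.findContours(m,0,1)[0]:
    if cv2.contourArea(c)>800: print(cv2.boundingRect(c))
E
```

```text
time: 3.0
eef_pos: [477.2, -119.7, 192.6]
orientation: [3.14, 0.0, 1.411]
wrist_force: [0.0, -0.1, 0.9]
width: 85.3
gripper_force: 0.0
[ 477.4 -119.9  192.9]
114 [[249.4 198.7]]
106 [[249.5 195.3]]
98 [[249.6 192.1]]
(0, 248, 512, 136)
(440, 204, 63, 60)
(212, 156, 81, 80)
```

View pics/w2b.png

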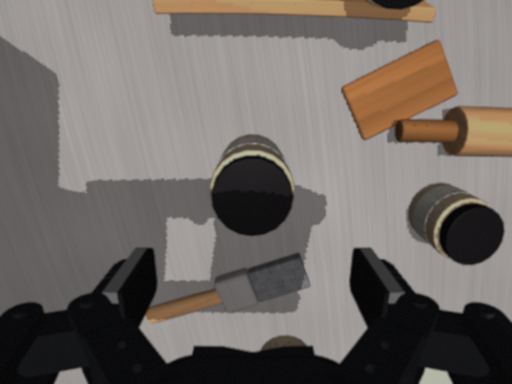

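The view shows the tall jar's lid at (252,196), centred between the fingers at x 155 and 352. The brush lies in front of it, clear of where the fingers come down.

```bash
python3 -m crank '[{"gripper":1,"tx":0,"ty":0.001,"tz":-0.05,"roll":0},{"gripper":1,"tx":0,"ty":0.001,"tz":-0.10,"roll":0},{"gripper":1,"tx":0,"ty":0.001,"tz":-0.132,"roll":0},{"gripper":1,"tx":0,"ty":0.001,"tz":-0.132,"roll":0},{"gripper":0,"tx":0,"ty":0.001,"tz":-0.132,"roll":0},{"gripper":0,"tx":0,"ty":0.001,"tz":-0.132,"roll":0},{"gripper":0,"tx":0,"ty":0.001,"tz":-0.132,"roll":0},{"gripper":0,"tx":0,"ty":0.001,"tz":-0.132,"roll":0}]' 30 && python3 -m crank '[{"gripper":0,"tx":0,"ty":0,"tz":0,"roll":0},{"gripper":0,"tx":0,"ty":0,"tz":0.05,"roll":0},{"gripper":0,"tx":0,"ty":0,"tz":0.11,"roll":0},{"gripper":0,"tx":0,"ty":0,"tz":0.17,"roll":0},{"gripper":0,"tx":0,"ty":0,"tz":0.22,"roll":0},{"gripper":0,"tx":0,"ty":0,"tz":0.22,"roll":0}]' 30
python3 - <<'E'
from h import *
r=Rack(c=Rack().P(-1,0,1.5))
def G(s,y,n,hh,th_=26): pass
# back_right: vertical jar, base centre positions -> tcp ; tcp = base + (0,0,h-26)
def vert(ps,py,Eb,lift,d,tz):  # back-bottom edge at s=Eb on floor, lifted; tcp relative
    e=r.P(ps+Eb,py,0); base=e-32*r.xr; return (base-d*r.xr+[0,0,tz+lift]).round(1)
def fin(ps,py,h,d): return (r.P(ps-6,py,h)-d*r.xr-[0,0,26]).round(1)
for n,ps,py,h,d in [('tall BR',88,-62,85,1),('med jig FL',-88,62,76,6),('med ML',0,62,76,6),('short FL',-88,62,58,8)]:
    print(n,'vert',vert(ps,py,20,0,d,h-26),'final',fin(ps,py,h,d))
E
```

```text
time: 4.05
eef_pos: [477.4, -119.4, 61.2]
orientation: [3.139, 0.0, 1.41]
wrist_force: [-1.7, 0.8, 10.2]
width: 63.4
gripper_force: 32.6
time: 4.8
eef_pos: [478.2, -119.7, 284.2]
orientation: [3.133, 0.001, 1.41]
wrist_force: [-0.9, -0.1, -5.2]
width: 63.1
gripper_force: 38.7
tall BR vert [627.5 194.7 183.5] final [622.9 166.4 163.5]
med jig FL vert [478.7  53.7  97.3] final [474.8  29.3  78.2]
med ML vert [491.5 131.7 135.9] final [487.5 107.4 116.8]
short FL vert [478.4  51.7  79.3] final [475.7  35.1  62. ]
```

```bash
python3 -m crank '[{"gripper":0,"tx":0.025,"ty":0.052,"tz":0,"roll":0},{"gripper":0,"tx":0.05,"ty":0.104,"tz":0,"roll":0},{"gripper":0,"tx":0.075,"ty":0.156,"tz":0,"roll":0},{"gripper":0,"tx":0.1,"ty":0.208,"tz":0,"roll":0},{"gripper":0,"tx":0.125,"ty":0.26,"tz":0,"roll":0},{"gripper":0,"tx":0.15,"ty":0.313,"tz":0,"roll":0},{"gripper":0,"tx":0.15,"ty":0.313,"tz":-0.03,"roll":0},{"gripper":0,"tx":0.15,"ty":0.313,"tz":-0.03,"roll":0},{"gripper":0,"tx":0.15,"ty":0.313,"tz":-0.03,"roll":0}]' 30
python3 - <<'E'
from h import *
s=snap('wrist','w3'); t=snap('top','t3'); d=snap('side','s3')
a=cv2.resize(s['img'],(533,400)); b=cv2.resize(d['img'][90:210,180:300],(267,267)); b2=np.vstack([b,np.zeros((133,267,3),np.uint8)])
cv2.imwrite('pics/m3.png',np.hstack([a,b2]))
E
```

```text
time: 5.92
eef_pos: [626.0, 193.3, 249.7]
orientation: [-3.141, 0.0, 1.409]
wrist_force: [0.4, 0.4, -4.0]
width: 63.1
gripper_force: 37.6
```

View pics/m3.png

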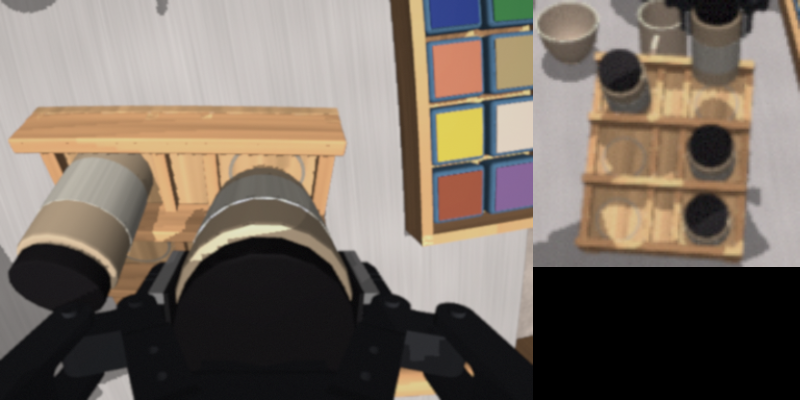

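The jar hangs upright over the back right pocket and the other jars are untouched. That was my tenth picture, so from here I'll go by forces and numeric measurements.

```bash
python3 -m crank '[{"gripper":0,"tx":0.001,"ty":0,"tz":-0.03,"roll":0},{"gripper":0,"tx":0.001,"ty":0,"tz":-0.05,"roll":0},{"gripper":0,"tx":0.001,"ty":0,"tz":-0.056,"roll":0},{"gripper":0,"tx":0.001,"ty":0,"tz":-0.056,"roll":0}]' 25; python3 -m crank '[{"gripper":0,"tx":0,"ty":0,"tz":-0.004,"roll":0},{"gripper":0,"tx":0,"ty":0,"tz":-0.006,"roll":0},{"gripper":0,"tx":0,"ty":0,"tz":-0.008,"roll":0},{"gripper":0,"tx":0,"ty":0,"tz":-0.008,"roll":0}]' 25
```

```text
time: 6.58
eef_pos: [627.6, 193.7, 193.9]
orientation: [3.141, -0.0, 1.409]
wrist_force: [0.4, 1.2, -3.7]
width: 63.2
gripper_force: 37.8
time: 7.08
eef_pos: [628.0, 194.1, 187.4]
orientation: [3.139, -0.001, 1.41]
wrist_force: [-5.3, -1.8, 18.8]
width: 63.2
gripper_force: 40.3
```

```bash
python3 -m crank '[{"gripper":0,"tx":-0.0006,"ty":-0.004,"tz":-0.001,"roll":0},{"gripper":0,"tx":-0.001,"ty":-0.007,"tz":-0.002,"roll":0},{"gripper":0,"tx":-0.0015,"ty":-0.010,"tz":-0.004,"roll":0},{"gripper":0,"tx":-0.002,"ty":-0.0127,"tz":-0.006,"roll":0}]' 20; python3 -m crank '[{"gripper":0,"tx":-0.0005,"ty":-0.003,"tz":-0.003,"roll":0},{"gripper":0,"tx":-0.001,"ty":-0.007,"tz":-0.006,"roll":0},{"gripper":0,"tx":-0.001,"ty":-0.007,"tz":-0.006,"roll":0}]' 20
```

```text
time: 7.58
eef_pos: [627.6, 182.7, 182.1]
orientation: [3.136, -0.004, 1.41]
wrist_force: [1.2, 9.4, 23.1]
width: 63.3
gripper_force: 41.9
time: 7.95
eef_pos: [626.4, 174.4, 175.2]
orientation: [3.137, -0.002, 1.409]
wrist_force: [4.1, -2.8, 8.4]
width: 63.6
gripper_force: 42.7
```

```bash
python3 -m crank '[{"gripper":0,"tx":-0.0005,"ty":-0.003,"tz":-0.003,"roll":0},{"gripper":0,"tx":-0.001,"ty":-0.006,"tz":-0.005,"roll":0},{"gripper":0,"tx":-0.0014,"ty":-0.0087,"tz":-0.0075,"roll":0},{"gripper":0,"tx":-0.0014,"ty":-0.0087,"tz":-0.0075,"roll":0}]' 20; python3 -m crank '[{"gripper":0,"tx":0,"ty":0,"tz":-0.003,"roll":0},{"gripper":0,"tx":0,"ty":0,"tz":-0.003,"roll":0}]' 20
python3 - <<'E'
from h import *
s=snap('wrist','w4'); 
E
```

```text
time: 8.45
eef_pos: [624.4, 165.9, 167.0]
orientation: [3.138, -0.001, 1.409]
wrist_force: [3.8, 0.6, 5.6]
width: 63.1
gripper_force: 43.0
time: 8.7
eef_pos: [624.1, 164.6, 164.5]
orientation: [3.139, 0.0, 1.41]
wrist_force: [-0.5, -11.0, 16.3]
width: 63.3
gripper_force: 45.1
```

```bash
python3 - <<'E'
from h import *
w=load('w4'); r=Rack(c=Rack().P(-1,0,1.5)); e=env.sense()['eef_pos']
u=proj(w,r.P(82,-62,60))[0]; print('col',u.round())
for n in (0,20,40,60,80,98,114): print('tilt n',n,proj(w,r.P(82+32*(n<=98)+29*(n>98),-62,n)).round()[0])
for z in (-61,-41,-21,0,37): print('vert',z,proj(w,[e+32*r.xr+[0,0,z]]).round()[0])
c=int(u[0]); print([w['img'][y,c-2:c+3].mean(0).astype(int).tolist() for y in range(100,330,6)])
E
```

```text
col [248. 227.]
tilt n 0 [249.  99.]
tilt n 20 [249. 118.]
tilt n 40 [248. 142.]
tilt n 60 [248. 172.]
tilt n 80 [247. 209.]
tilt n 98 [247. 251.]
tilt n 114 [246. 304.]
vert -61 [252. 159.]
vert -41 [252. 166.]
vert -21 [252. 174.]
vert 0 [252. 186.]
vert 37 [252. 215.]
[[114, 163, 203], [111, 158, 202], [73, 94, 115], [87, 105, 119], [126, 143, 154], [145, 155, 159], [145, 155, 159], [145, 155, 160], [145, 155, 159], [145, 155, 160], [145, 155, 160], [146, 156, 160], [145, 155, 160], [145, 155, 160], [145, 156, 160], [120, 141, 157], [113, 135, 153], [113, 135, 153], [112, 135, 153], [113, 135, 153], [112, 135, 153], [113, 135, 153], [113, 135, 153], [83, 101, 114], [78, 94, 106], [83, 99, 113], [98, 117, 133], [92, 111, 126], [74, 90, 102], [11, 10, 11], [11, 10, 11], [13, 11, 12], [12, 11, 11], [11, 11, 12], [12, 11, 12], [16, 15, 16], [15, 12, 14], [15, 14, 14], [15, 13, 14]]
```

```bash
python3 -m crank '[{"gripper":0.9,"tx":0,"ty":0,"tz":0.001,"roll":0},{"gripper":1,"tx":0,"ty":0,"tz":0.001,"roll":0},{"gripper":1,"tx":0,"ty":0,"tz":0.001,"roll":0},{"gripper":1,"tx":0,"ty":0,"tz":0.001,"roll":0},{"gripper":1,"tx":0,"ty":0,"tz":0.04,"roll":0},{"gripper":1,"tx":0,"ty":0,"tz":0.09,"roll":0},{"gripper":1,"tx":0,"ty":-0.05,"tz":0.14,"roll":0},{"gripper":1,"tx":-0.015,"ty":-0.11,"tz":0.17,"roll":0},{"gripper":1,"tx":-0.03,"ty":-0.17,"tz":0.17,"roll":0},{"gripper":1,"tx":-0.03,"ty":-0.17,"tz":0.17,"roll":0}]' 22
cat >> h.py <<'E'
def darkat(s,px,thr=None,k=16):
    x,y=np.round(px).astype(int); g=s['img'].max(2)[y-k:y+k+1,x-k:x+k+1]
    m=(g<(thr or int(g[k-3:k+4,k-3:k+4].mean())+22)).astype(np.uint8)
    cs=[c for c in cv2.findContours(m,0,1)[0] if cv2.contourArea(c)>40]
    c=min(cs,key=lambda c:np.linalg.norm(c.mean(0)[0]-k)); e=cv2.fitEllipse(cv2.convexHull(c)); return np.array(e[0])+[x-k,y-k],np.round(e[1],1)
def locr(r,P): return ((P-r.c)@np.c_[r.s,r.y,r.n]).round(1)
E
python3 - <<'E'
from h import *
r=Rack(c=Rack().P(-1,0,1.5)); t,d,w=snap('top','t5'),snap('side','s5'),snap('wrist','w5')
print(env.sense()['eef_pos'].round(1))
J={'kt':(82,62,104),'km':(-6,-62,84),'ks':(-94,-62,64),'tall':(82,-62,104)}
for n,p in J.items():
    P=r.P(*p); 
    try:
        a,ea=darkat(t,proj(t,P)[0]); b,eb=darkat(d,proj(d,P)[0]); q,e=tri(t,a,d,b); print(n,locr(r,q),round(e,1),ea,eb, q.round(1))
        a,ea=darkat(w,proj(w,P)[0],k=40); print('  wrist', (a-proj(w,P)[0]).round(1),ea)
    except Exception as ex: print(n,ex)
E
```

```text
time: 10.0
eef_pos: [592.2, -7.6, 333.7]
orientation: [3.141, 0.001, 1.407]
wrist_force: [-0.0, 0.7, 0.4]
width: 85.6
gripper_force: 0.0
[592.9  -4.4 332.7]
kt [ 67.1  48.8 166.9] 19.2 [32.4 46.5] [23.1 29.5] [505.7 136.7 256.5]
kt cannot convert float NaN to integer
km [ -8.  -67.6 107.4] 13.8 [23.  47.5] [18.6 18.7] [613.9  77.  170.1]
  wrist [ 0.1 -0.5] [61.6 63.6]
ks [-89.3 -72.2  72.7] 26.9 [33.6 51.1] [17.7 19.2] [609.1  19.1 103.3]
  wrist [-1.   0.6] [46.4 49.1]
tall [ 98.5 -61.2 145.6] 4.9 [14.9 19.3] [32.8 39.3] [620.3 156.  251.2]
tall cannot convert float NaN to integerh.py:30: RuntimeWarning: Mean of empty slice.
  m=(g<(thr or int(g[k-3:k+4,k-3:k+4].mean())+22)).astype(np.uint8)
  ret = ret.dtype.type(ret / rcount)
```

```bash
python3 -m crank '[{"gripper":1,"tx":-0.018,"ty":-0.055,"tz":0,"roll":0},{"gripper":1,"tx":-0.036,"ty":-0.11,"tz":0,"roll":0},{"gripper":1,"tx":-0.054,"ty":-0.165,"tz":0,"roll":0},{"gripper":1,"tx":-0.072,"ty":-0.22,"tz":0,"roll":0},{"gripper":1,"tx":-0.09,"ty":-0.275,"tz":0,"roll":0},{"gripper":1,"tx":-0.108,"ty":-0.33,"tz":-0.03,"roll":0},{"gripper":1,"tx":-0.116,"ty":-0.365,"tz":-0.08,"roll":0},{"gripper":1,"tx":-0.116,"ty":-0.365,"tz":-0.14,"roll":0},{"gripper":1,"tx":-0.116,"ty":-0.365,"tz":-0.15,"roll":0},{"gripper":1,"tx":-0.116,"ty":-0.365,"tz":-0.15,"roll":0}]' 22
python3 - <<'E'
from h import *
r=Rack(c=Rack().P(-1,0,1.5)); t,d,w=snap('top','t6'),snap('side','s6'),snap('wrist','w6')
J={'kt':(82,62,104),'km':(-6,-62,84),'ks':(-94,-62,64),'tall':(82,-62,104)}
for n,p in J.items():
    P=r.P(*p); a,ea=darkat(t,proj(t,P)[0]); b,eb=darkat(d,proj(d,P)[0]); q,e=tri(t,a,d,b); print(n,locr(r,q),round(e,1),ea,eb)
e=env.sense()['eef_pos']; print(e.round(1))
a,ea=darkat(w,proj(w,[476.4,-364.8,94])[0],k=50); print(a,ea,[onplane(w,a,z).round(1)[0].tolist() for z in (94,86)])
E
```

```text
time: 11.4
eef_pos: [478.0, -368.7, 183.3]
orientation: [-3.141, -0.0, 1.411]
wrist_force: [0.2, -0.4, 0.8]
width: 85.4
gripper_force: 0.0
kt [ 85.4  61.7 107.8] 1.9 [20.  20.4] [18.  18.5]
km [ -4.1 -61.   89.4] 2.0 [17.2 18.4] [18.2 18.8]
ks [-100.8  -53.7   54.5] 20.4 [16.6 16.9] [27.5 32. ]
tall [ 82.6 -63.  108.4] 1.4 [18.4 19.6] [18.3 18.6]
[ 478.5 -369.8  185.2]
[249.88141251 185.14510345] [75.2 75.7] [[478.2, -362.5, 94.0], [477.8, -364.7, 86.0]]
```

```bash
python3 -m crank '[{"gripper":1,"tx":0,"ty":0,"tz":-0.05,"roll":0},{"gripper":1,"tx":0,"ty":0,"tz":-0.10,"roll":0},{"gripper":1,"tx":0,"ty":0,"tz":-0.133,"roll":0},{"gripper":1,"tx":0,"ty":0,"tz":-0.133,"roll":0},{"gripper":0,"tx":0,"ty":0,"tz":-0.133,"roll":0},{"gripper":0,"tx":0,"ty":0,"tz":-0.133,"roll":0},{"gripper":0,"tx":0,"ty":0,"tz":-0.133,"roll":0},{"gripper":0,"tx":0,"ty":0,"tz":-0.133,"roll":0},{"gripper":0,"tx":0,"ty":0,"tz":-0.133,"roll":0}]' 24 && python3 -m crank '[{"gripper":0,"tx":0,"ty":0,"tz":0.05,"roll":0},{"gripper":0,"tx":0,"ty":0,"tz":0.10,"roll":0},{"gripper":0,"tx":0,"ty":0.05,"tz":0.14,"roll":0},{"gripper":0,"tx":0,"ty":0.11,"tz":0.14,"roll":0},{"gripper":0,"tx":0,"ty":0.17,"tz":0.14,"roll":0},{"gripper":0,"tx":0,"ty":0.23,"tz":0.14,"roll":0},{"gripper":0,"tx":0,"ty":0.29,"tz":0.14,"roll":0},{"gripper":0,"tx":0,"ty":0.35,"tz":0.14,"roll":0},{"gripper":0,"tx":0,"ty":0.41,"tz":0.14,"roll":0},{"gripper":0,"tx":0,"ty":0.42,"tz":0.14,"roll":0}]' 24; python3 -m crank '[{"gripper":0,"tx":0,"ty":0,"tz":0,"roll":0},{"gripper":0,"tx":0,"ty":0,"tz":0,"roll":0}]' 24
```

```text
time: 12.68
eef_pos: [478.0, -370.4, 52.2]
orientation: [3.139, 0.002, 1.41]
wrist_force: [-2.1, 0.2, 8.6]
width: 63.4
gripper_force: 25.8
time: 13.92
eef_pos: [477.0, 53.7, 191.2]
orientation: [3.14, -0.001, 1.413]
wrist_force: [0.4, -0.6, -4.3]
width: 62.9
gripper_force: 30.8
time: 14.18
eef_pos: [477.1, 49.5, 190.3]
orientation: [3.141, 0.0, 1.409]
wrist_force: [-0.9, 0.1, -2.0]
width: 62.9
gripper_force: 30.8
```

```bash
python3 -m crank '[{"gripper":0,"tx":0.001,"ty":0.0025,"tz":-0.04,"roll":0},{"gripper":0,"tx":0.001,"ty":0.0025,"tz":-0.075,"roll":0},{"gripper":0,"tx":0.001,"ty":0.0025,"tz":-0.084,"roll":0},{"gripper":0,"tx":0.001,"ty":0.0025,"tz":-0.084,"roll":0}]' 24; python3 -m crank '[{"gripper":0,"tx":0,"ty":0,"tz":-0.003,"roll":0},{"gripper":0,"tx":0,"ty":0,"tz":-0.006,"roll":0},{"gripper":0,"tx":0,"ty":0,"tz":-0.006,"roll":0}]' 24
```

```text
time: 14.68
eef_pos: [478.0, 52.2, 105.8]
orientation: [-3.141, 0.0, 1.408]
wrist_force: [-0.2, 1.4, -2.8]
width: 63.1
gripper_force: 30.9
time: 15.05
eef_pos: [479.4, 52.9, 101.0]
orientation: [3.138, -0.001, 1.409]
wrist_force: [1.9, 3.3, 2.4]
width: 63.2
gripper_force: 31.5
```

Contact begins where I predicted it, so I'll start the pivot.

```bash
python3 -m crank '[{"gripper":0,"tx":0,"ty":-0.002,"tz":-0.003,"roll":0},{"gripper":0,"tx":-0.001,"ty":-0.006,"tz":-0.005,"roll":0},{"gripper":0,"tx":-0.0015,"ty":-0.010,"tz":-0.008,"roll":0},{"gripper":0,"tx":-0.0015,"ty":-0.010,"tz":-0.008,"roll":0}]' 24; python3 -m crank '[{"gripper":0,"tx":-0.0005,"ty":-0.003,"tz":-0.003,"roll":0},{"gripper":0,"tx":-0.001,"ty":-0.0075,"tz":-0.007,"roll":0},{"gripper":0,"tx":-0.0015,"ty":-0.0105,"tz":-0.010,"roll":0},{"gripper":0,"tx":-0.0022,"ty":-0.0135,"tz":-0.0125,"roll":0},{"gripper":0,"tx":-0.0022,"ty":-0.0135,"tz":-0.0125,"roll":0}]' 24
```

```text
time: 15.55
eef_pos: [477.8, 42.6, 92.7]
orientation: [3.139, -0.0, 1.409]
wrist_force: [3.9, -1.1, 3.0]
width: 63.1
gripper_force: 30.0
time: 16.18
eef_pos: [474.0, 29.3, 79.1]
orientation: [-3.141, 0.0, 1.409]
wrist_force: [1.4, 2.3, -3.1]
width: 63.1
gripper_force: 27.0
```

```bash
python3 -m crank '[{"gripper":0,"tx":0,"ty":0,"tz":-0.002,"roll":0},{"gripper":0,"tx":0,"ty":0,"tz":-0.004,"roll":0},{"gripper":0,"tx":0,"ty":0,"tz":-0.004,"roll":0}]' 24
cat >> h.py <<'E'
def prof(w,u,y0=90,y1=340,step=5): # wrist column: brightness+saturation
    c=int(u); p=w['img'][y0:y1:step,c-2:c+3].mean(1); return [(y0+i*step,int(q.max()),int(q.max()-q.min())) for i,q in enumerate(p)]
E
python3 - <<'E'
from h import *
w=snap('wrist','w7'); r=Rack(c=Rack().P(-1,0,1.5)); 
u=proj(w,r.P(-94,62,50))[0]
for tilt in (0,5,10):
    a=np.radians(tilt); print(tilt,[(n,int(proj(w,r.P(-94,62,0)+(r.P(rad*np.cos(a)+n*np.sin(a),0,n*np.cos(a)-rad*np.sin(a))-r.c))[0][1])) for n,rad in ((0,32),(78,32),(78,29),(94,29))])
print(u.round(),prof(w,u[0]))
E
```

```text
time: 16.55
eef_pos: [473.5, 29.3, 75.9]
orientation: [-3.141, 0.0, 1.41]
wrist_force: [-6.6, -2.0, 23.6]
width: 62.8
gripper_force: 28.7
0 [(0, 100), (78, 217), (78, 223), (94, 265)]
5 [(0, 97), (78, 195), (78, 202), (94, 239)]
10 [(0, 95), (78, 171), (78, 180), (94, 210)]
[255. 220.] [(90, 218, 100), (95, 217, 103), (100, 218, 101), (105, 219, 100), (110, 119, 38), (115, 119, 30), (120, 169, 15), (125, 168, 15), (130, 169, 15), (135, 168, 15), (140, 168, 15), (145, 168, 15), (150, 168, 15), (155, 168, 15), (160, 168, 15), (165, 168, 15), (170, 171, 42), (175, 168, 45), (180, 167, 44), (185, 167, 44), (190, 167, 44), (195, 167, 44), (200, 168, 44), (205, 168, 44), (210, 169, 45), (215, 196, 52), (220, 219, 56), (225, 208, 55), (230, 150, 40), (235, 21, 2), (240, 21, 2), (245, 22, 1), (250, 19, 1), (255, 15, 1), (260, 13, 1), (265, 16, 1), (270, 17, 1), (275, 17, 2), (280, 17, 2), (285, 16, 2), (290, 18, 2), (295, 17, 2), (300, 15, 1), (305, 17, 2), (310, 17, 1), (315, 16, 2), (320, 17, 2), (325, 16, 1), (330, 16, 2), (335, 15, 1)]
```

```bash
python3 -m crank '[{"gripper":0,"tx":-0.001,"ty":-0.0065,"tz":0.0135,"roll":0},{"gripper":0,"tx":-0.002,"ty":-0.013,"tz":0.027,"roll":0},{"gripper":0,"tx":-0.0033,"ty":-0.020,"tz":0.0413,"roll":0},{"gripper":0,"tx":-0.0033,"ty":-0.020,"tz":0.0413,"roll":0},{"gripper":0,"tx":-0.0003,"ty":0,"tz":0.051,"roll":0},{"gripper":0,"tx":0.003,"ty":0.02,"tz":0.061,"roll":0},{"gripper":0,"tx":0.006,"ty":0.04,"tz":0.071,"roll":0},{"gripper":0,"tx":0.0095,"ty":0.058,"tz":0.080,"roll":0},{"gripper":0,"tx":0.0095,"ty":0.058,"tz":0.080,"roll":0}]' 24
python3 - <<'E'
from h import *
w=snap('wrist','w8'); r=Rack(c=Rack().P(-1,0,1.5)); 
u=proj(w,r.P(-6,62,96))[0]
for tilt in (0,5,10):
    a=np.radians(tilt); print(tilt,[(n,int(proj(w,r.P(-6,62,46)+(r.P(rad*np.cos(a)+n*np.sin(a),0,n*np.cos(a)-rad*np.sin(a))-r.c))[0][1])) for n,rad in ((0,32),(78,32),(78,29),(94,29))])
print(env.sense()['eef_pos'].round(1),u.round(),[p for p in prof(w,u[0],80,260)])
E
```

```text
time: 17.73
eef_pos: [484.3, 88.5, 155.7]
orientation: [3.14, -0.0, 1.411]
wrist_force: [-0.6, -0.4, -3.1]
width: 62.4
gripper_force: 28.0
0 [(0, 102), (78, 220), (78, 227), (94, 269)]
5 [(0, 100), (78, 198), (78, 206), (94, 243)]
10 [(0, 98), (78, 175), (78, 183), (94, 214)]
[483.8  87.9 155.3] [252. 223.] [(80, 34, 3), (85, 33, 2), (90, 34, 3), (95, 34, 2), (100, 33, 2), (105, 34, 2), (110, 34, 3), (115, 32, 3), (120, 145, 12), (125, 147, 12), (130, 192, 17), (135, 210, 18), (140, 211, 18), (145, 210, 18), (150, 209, 18), (155, 209, 18), (160, 208, 18), (165, 208, 18), (170, 210, 49), (175, 204, 53), (180, 204, 53), (185, 204, 53), (190, 204, 53), (195, 204, 52), (200, 204, 53), (205, 204, 53), (210, 205, 53), (215, 229, 55), (220, 244, 46), (225, 238, 52), (230, 192, 50), (235, 27, 3), (240, 28, 2), (245, 20, 1), (250, 20, 1), (255, 21, 2)]
```

```bash
python3 -m crank '[{"gripper":0,"tx":0.0011,"ty":0.0065,"tz":-0.0135,"roll":0},{"gripper":0,"tx":0.0022,"ty":0.013,"tz":-0.027,"roll":0},{"gripper":0,"tx":0.0030,"ty":0.0177,"tz":-0.0368,"roll":0},{"gripper":0,"tx":0.0030,"ty":0.0177,"tz":-0.0368,"roll":0}]' 24;  python3 -m crank '[{"gripper":0,"tx":0.0002,"ty":0.001,"tz":-0.002,"roll":0},{"gripper":0,"tx":0.0003,"ty":0.002,"tz":-0.004,"roll":0},{"gripper":0,"tx":0.0003,"ty":0.002,"tz":-0.004,"roll":0}]' 24
python3 - <<'E'
from h import *
w=snap('wrist','w9'); r=Rack(c=Rack().P(-1,0,1.5)); u=proj(w,r.P(-6,62,50))[0]; print(prof(w,u[0],90,120),prof(w,u[0],205,245))
E
```

```text
time: 18.27
eef_pos: [486.1, 105.4, 117.3]
orientation: [-3.14, 0.001, 1.41]
wrist_force: [0.4, 0.6, -2.8]
width: 62.8
gripper_force: 28.4
time: 18.65
eef_pos: [487.2, 107.1, 114.8]
orientation: [3.141, -0.0, 1.41]
wrist_force: [-1.1, -0.1, -1.2]
width: 63.1
gripper_force: 28.2
[(90, 39, 3), (95, 39, 3), (100, 39, 3), (105, 39, 3), (110, 40, 4), (115, 39, 2)] [(205, 39, 2), (210, 39, 2), (215, 38, 2), (220, 39, 3), (225, 39, 3), (230, 38, 2), (235, 38, 3), (240, 38, 2)]
```

```bash
python3 -m crank '[{"gripper":0,"tx":0,"ty":0.0005,"tz":-0.0015,"roll":0},{"gripper":0,"tx":0,"ty":0.001,"tz":-0.003,"roll":0},{"gripper":0,"tx":0,"ty":0.001,"tz":-0.003,"roll":0}]' 24
```

```text
time: 19.08
eef_pos: [487.4, 107.9, 112.7]
orientation: [3.14, -0.0, 1.41]
wrist_force: [-5.5, -5.4, 23.6]
width: 62.8
gripper_force: 32.6
```

```bash
python3 -m crank '[{"gripper":0.9,"tx":0,"ty":0,"tz":0.001,"roll":0},{"gripper":1,"tx":0,"ty":0,"tz":0.001,"roll":0},{"gripper":1,"tx":0,"ty":0,"tz":0.001,"roll":0},{"gripper":1,"tx":0,"ty":0,"tz":0.001,"roll":0},{"gripper":1,"tx":-0.001,"ty":-0.007,"tz":0.014,"roll":0},{"gripper":1,"tx":-0.003,"ty":-0.02,"tz":0.045,"roll":0},{"gripper":1,"tx":-0.003,"ty":-0.045,"tz":0.095,"roll":0},{"gripper":1,"tx":0.02,"ty":-0.07,"tz":0.145,"roll":0},{"gripper":1,"tx":0.05,"ty":-0.115,"tz":0.165,"roll":0},{"gripper":1,"tx":0.08,"ty":-0.165,"tz":0.165,"roll":0}]' 22; python3 -m crank '[{"gripper":1,"tx":0.03,"ty":-0.05,"tz":0,"roll":0},{"gripper":1,"tx":0.06,"ty":-0.10,"tz":0,"roll":0},{"gripper":1,"tx":0.09,"ty":-0.145,"tz":-0.03,"roll":0},{"gripper":1,"tx":0.1,"ty":-0.148,"tz":-0.08,"roll":0},{"gripper":1,"tx":0.1,"ty":-0.148,"tz":-0.1,"roll":0},{"gripper":1,"tx":0.1,"ty":-0.148,"tz":-0.1,"roll":0}]' 22
python3 - <<'E'
from h import *
r=Rack(c=Rack().P(-1,0,1.5)); t,d,w=snap('top','t10'),snap('side','s10'),snap('wrist','w10')
J={'kt':(82,62,104),'km':(-6,-62,84),'ks':(-94,-62,64),'tall':(82,-62,104),'med':(-6,62,84)}
for n,p in J.items():
    P=r.P(*p); a,ea=darkat(t,proj(t,P)[0]); b,eb=darkat(d,proj(d,P)[0]); q,e=tri(t,a,d,b); print(n,locr(r,q),round(e,1),ea,eb)
e=env.sense()['eef_pos']; print(e.round(1))
a,ea=darkat(w,proj(w,[667.5,-197.5,74])[0],k=50); print(a,ea,[onplane(w,a,z).round(1)[0].tolist() for z in (74,66)])
E
```

```text
time: 20.32
eef_pos: [568.6, -58.4, 279.9]
orientation: [3.137, -0.0, 1.41]
wrist_force: [1.3, 0.6, 0.4]
width: 85.5
gripper_force: 0.0
time: 21.08
eef_pos: [665.7, -204.2, 176.0]
orientation: [-3.139, -0.0, 1.41]
wrist_force: [-0.3, -0.2, 0.7]
width: 85.5
gripper_force: 0.0
kt [ 92.2  56.1 129.3] 11.0 [19.3 20.6] [31.1 43.5]
km [  7.7 -62.6 118. ] 8.9 [17.1 17.5] [32.2 35.9]
ks [-91.8 -60.4  68.5] 2.8 [16.3 16.8] [17.4 18.9]
tall [ 82.1 -64.3 105. ] 0.1 [17.8 19.3] [38.8 54.9]
med [-3.5 63.3 87.8] 1.8 [17.8 18.8] [17.7 18.7]
[ 667.7 -204.6  179. ]
[250.36927032 181.14077377] [72.1 72.4] [[667.1, -197.9, 74.0], [666.7, -200.0, 66.0]]
```

```bash
python3 -m crank '[{"gripper":1,"tx":0,"ty":-0.001,"tz":-0.05,"roll":0},{"gripper":1,"tx":0,"ty":-0.001,"tz":-0.10,"roll":0},{"gripper":1,"tx":0,"ty":-0.001,"tz":-0.145,"roll":0},{"gripper":1,"tx":0,"ty":-0.001,"tz":-0.145,"roll":0},{"gripper":0,"tx":0,"ty":-0.001,"tz":-0.145,"roll":0},{"gripper":0,"tx":0,"ty":-0.001,"tz":-0.145,"roll":0},{"gripper":0,"tx":0,"ty":-0.001,"tz":-0.145,"roll":0},{"gripper":0,"tx":0,"ty":-0.001,"tz":-0.145,"roll":0},{"gripper":0,"tx":0,"ty":-0.001,"tz":-0.145,"roll":0}]' 24 && python3 -m crank '[{"gripper":0,"tx":0,"ty":0,"tz":0.05,"roll":0},{"gripper":0,"tx":0,"ty":0,"tz":0.10,"roll":0},{"gripper":0,"tx":-0.04,"ty":0.03,"tz":0.14,"roll":0},{"gripper":0,"tx":-0.08,"ty":0.07,"tz":0.15,"roll":0},{"gripper":0,"tx":-0.12,"ty":0.115,"tz":0.15,"roll":0},{"gripper":0,"tx":-0.16,"ty":0.16,"tz":0.15,"roll":0},{"gripper":0,"tx":-0.19,"ty":0.205,"tz":0.15,"roll":0},{"gripper":0,"tx":-0.19,"ty":0.25,"tz":0.15,"roll":0},{"gripper":0,"tx":-0.19,"ty":0.25,"tz":0.15,"roll":0}]' 24; python3 -m crank '[{"gripper":0,"tx":0,"ty":0,"tz":0,"roll":0},{"gripper":0,"tx":0,"ty":0,"tz":0,"roll":0}]' 24
```

```text
time: 22.35
eef_pos: [668.5, -206.2, 34.7]
orientation: [3.138, 0.001, 1.41]
wrist_force: [-2.0, 0.8, 8.7]
width: 62.9
gripper_force: 26.0
time: 23.48
eef_pos: [477.4, 46.5, 183.5]
orientation: [3.138, -0.001, 1.413]
wrist_force: [-0.0, -0.2, -2.0]
width: 62.9
gripper_force: 29.8
time: 23.72
eef_pos: [477.4, 43.4, 182.0]
orientation: [3.141, -0.0, 1.409]
wrist_force: [0.3, -0.1, -2.6]
width: 63.1
gripper_force: 29.8
```

```bash
python3 -m crank '[{"gripper":0,"tx":-0.005,"ty":-0.035,"tz":0,"roll":0},{"gripper":0,"tx":-0.011,"ty":-0.064,"tz":-0.03,"roll":0},{"gripper":0,"tx":-0.011,"ty":-0.064,"tz":-0.07,"roll":0},{"gripper":0,"tx":-0.011,"ty":-0.064,"tz":-0.088,"roll":0},{"gripper":0,"tx":-0.011,"ty":-0.064,"tz":-0.088,"roll":0}]' 24; python3 -m crank '[{"gripper":0,"tx":0,"ty":0,"tz":-0.003,"roll":0},{"gripper":0,"tx":0,"ty":0,"tz":-0.006,"roll":0},{"gripper":0,"tx":0,"ty":0,"tz":-0.008,"roll":0},{"gripper":0,"tx":0,"ty":0,"tz":-0.008,"roll":0}]' 24
```

```text
time: 24.35
eef_pos: [465.2, -20.6, 92.5]
orientation: [-3.139, 0.0, 1.408]
wrist_force: [-0.8, 0.1, -2.3]
width: 62.7
gripper_force: 29.6
time: 24.85
eef_pos: [466.1, -19.7, 85.6]
orientation: [3.141, -0.0, 1.41]
wrist_force: [0.1, 0.9, -2.1]
width: 62.8
gripper_force: 29.7
```

```bash
python3 -m crank '[{"gripper":0,"tx":0,"ty":0,"tz":-0.0015,"roll":0},{"gripper":0,"tx":0,"ty":0,"tz":-0.003,"roll":0},{"gripper":0,"tx":0,"ty":0,"tz":-0.003,"roll":0}]' 24; python3 -m crank '[{"gripper":0,"tx":-0.0006,"ty":-0.004,"tz":-0.003,"roll":0},{"gripper":0,"tx":-0.0012,"ty":-0.0075,"tz":-0.006,"roll":0},{"gripper":0,"tx":-0.0018,"ty":-0.011,"tz":-0.009,"roll":0},{"gripper":0,"tx":-0.0018,"ty":-0.011,"tz":-0.009,"roll":0}]' 24
```

```text
time: 25.22
eef_pos: [465.9, -19.8, 82.4]
orientation: [-3.141, 0.0, 1.41]
wrist_force: [-0.1, -0.2, -2.3]
width: 63.1
gripper_force: 29.7
time: 25.72
eef_pos: [464.0, -31.1, 73.2]
orientation: [-3.141, 0.0, 1.409]
wrist_force: [-0.1, -0.2, -3.3]
width: 63.0
gripper_force: 29.7
```

```bash
python3 - <<'E'
from h import *
w=snap('wrist','w11'); r=Rack(c=Rack().P(-1,0,1.5)); e=env.sense()['eef_pos']
# jar hinge (axis point at 54 above base) sits at tcp+(0,0,20)+8*xr
H=e+[0,0,20]+8*r.xr
for tilt in (0,10,15,20,26):
    a=np.radians(tilt); ax=np.array([0,0,np.cos(a)])-np.sin(a)*r.xr; ee=np.cos(a)*r.xr+np.array([0,0,np.sin(a)])
    print(tilt,[int(proj(w,H+(h-54)*ax+rad*ee)[0][1]) for h,rad in ((0,32),(58,32),(58,29),(74,29))])
u=proj(w,H)[0]; print(prof(w,u[0],90,300))
E
```

```text
0 [153, 182, 189, 203]
10 [138, 189, 196, 220]
15 [131, 194, 201, 229]
20 [125, 199, 206, 239]
26 [117, 207, 213, 251]
[(90, 196, 84), (95, 203, 95), (100, 188, 89), (105, 178, 83), (110, 194, 91), (115, 195, 92), (120, 184, 86), (125, 220, 85), (130, 220, 100), (135, 219, 102), (140, 220, 100), (145, 139, 5), (150, 194, 8), (155, 195, 8), (160, 186, 7), (165, 87, 19), (170, 96, 7), (175, 110, 6), (180, 92, 24), (185, 105, 28), (190, 221, 34), (195, 188, 35), (200, 11, 1), (205, 10, 0), (210, 48, 3), (215, 43, 1), (220, 42, 2), (225, 42, 2), (230, 42, 2), (235, 28, 2), (240, 24, 2), (245, 23, 1), (250, 23, 2), (255, 23, 2), (260, 22, 1), (265, 22, 1), (270, 22, 2), (275, 21, 2), (280, 21, 1), (285, 21, 2), (290, 20, 1), (295, 19, 1)]
```

```bash
python3 -m crank '[{"gripper":0,"tx":0,"ty":0,"tz":0.012,"roll":0},{"gripper":0,"tx":0.001,"ty":0.004,"tz":0.02,"roll":0},{"gripper":0,"tx":0.003,"ty":0.018,"tz":0.02,"roll":0},{"gripper":0,"tx":0.003,"ty":0.018,"tz":0.02,"roll":0}]' 24; python3 -m crank '[{"gripper":0,"tx":0,"ty":0,"tz":-0.003,"roll":0},{"gripper":0,"tx":0,"ty":0,"tz":-0.006,"roll":0},{"gripper":0,"tx":0,"ty":0,"tz":-0.008,"roll":0},{"gripper":0,"tx":0,"ty":0,"tz":-0.008,"roll":0}]' 24
```

```text
time: 26.28
eef_pos: [467.4, -11.7, 93.7]
orientation: [3.141, -0.0, 1.411]
wrist_force: [-0.2, 0.2, -3.5]
width: 63.2
gripper_force: 29.7
time: 26.78
eef_pos: [468.2, -14.0, 86.3]
orientation: [3.139, 0.001, 1.41]
wrist_force: [-3.7, -15.7, 26.9]
width: 63.2
gripper_force: 35.7
```

```bash
python3 -m crank '[{"gripper":0,"tx":-0.0005,"ty":-0.003,"tz":-0.001,"roll":0},{"gripper":0,"tx":-0.001,"ty":-0.006,"tz":-0.003,"roll":0},{"gripper":0,"tx":-0.0015,"ty":-0.009,"tz":-0.0055,"roll":0},{"gripper":0,"tx":-0.0015,"ty":-0.009,"tz":-0.0055,"roll":0}]' 24
cat >> h.py <<'E'
def tiltcheck(name):
    w=snap('wrist',name); r=Rack(); e=env.sense()['eef_pos']; H=e+[0,0,20]+4*r.xr
    for tilt in (0,10,20,26):
        a=np.radians(tilt); ax=np.array([0,0,np.cos(a)])-np.sin(a)*r.xr; ee=np.cos(a)*r.xr+np.array([0,0,np.sin(a)])
        print(tilt,[int(proj(w,H+(h-54)*ax+rad*ee)[0][1]) for h,rad in ((0,32),(58,32),(58,29),(74,29))])
    print(prof(w,proj(w,H)[0][0],95,260))
E
python3 -c "
from h import *
tiltcheck('w12')"
```

```text
time: 27.28
eef_pos: [466.2, -22.1, 79.9]
orientation: [3.141, -0.0, 1.409]
wrist_force: [0.3, -1.7, 6.0]
width: 63.0
gripper_force: 34.4
0 [161, 192, 200, 215]
10 [146, 200, 207, 232]
20 [133, 211, 217, 251]
26 [126, 218, 224, 263]
[(95, 200, 84), (100, 161, 31), (105, 194, 81), (110, 197, 92), (115, 192, 90), (120, 177, 83), (125, 186, 87), (130, 193, 91), (135, 186, 87), (140, 209, 91), (145, 218, 93), (150, 135, 37), (155, 123, 32), (160, 133, 11), (165, 133, 11), (170, 134, 11), (175, 133, 10), (180, 135, 10), (185, 130, 34), (190, 130, 34), (195, 130, 34), (200, 131, 35), (205, 150, 31), (210, 219, 41), (215, 210, 51), (220, 21, 2), (225, 15, 0), (230, 16, 1), (235, 17, 2), (240, 26, 2), (245, 18, 1), (250, 18, 1), (255, 18, 1)]
```

```bash
python3 -m crank '[{"gripper":0,"tx":-0.0005,"ty":-0.003,"tz":-0.003,"roll":0},{"gripper":0,"tx":-0.001,"ty":-0.006,"tz":-0.006,"roll":0},{"gripper":0,"tx":-0.0015,"ty":-0.009,"tz":-0.010,"roll":0},{"gripper":0,"tx":-0.0015,"ty":-0.010,"tz":-0.0115,"roll":0},{"gripper":0,"tx":-0.0015,"ty":-0.010,"tz":-0.0115,"roll":0}]' 24
python3 -c "
from h import *
tiltcheck('w13')"
```

```text
time: 27.95
eef_pos: [464.1, -32.0, 68.3]
orientation: [-3.141, 0.0, 1.409]
wrist_force: [0.1, -2.9, 4.6]
width: 62.9
gripper_force: 34.4
0 [161, 192, 200, 215]
10 [146, 200, 207, 232]
20 [133, 211, 217, 251]
26 [126, 218, 224, 263]
[(95, 188, 88), (100, 173, 82), (105, 173, 82), (110, 185, 87), (115, 182, 86), (120, 183, 85), (125, 210, 84), (130, 208, 97), (135, 154, 41), (140, 155, 42), (145, 155, 38), (150, 163, 14), (155, 162, 14), (160, 163, 14), (165, 163, 14), (170, 162, 14), (175, 162, 14), (180, 162, 14), (185, 169, 15), (190, 157, 42), (195, 156, 41), (200, 157, 41), (205, 157, 41), (210, 158, 42), (215, 161, 43), (220, 192, 49), (225, 208, 55), (230, 197, 53), (235, 78, 21), (240, 13, 1), (245, 13, 1), (250, 12, 1), (255, 12, 1)]
```

```bash
python3 -m crank '[{"gripper":0,"tx":-0.001,"ty":-0.005,"tz":0.011,"roll":0},{"gripper":0,"tx":-0.001,"ty":-0.005,"tz":0.015,"roll":0},{"gripper":0,"tx":0.002,"ty":0.010,"tz":0.024,"roll":0},{"gripper":0,"tx":0.005,"ty":0.028,"tz":0.032,"roll":0},{"gripper":0,"tx":0.008,"ty":0.045,"tz":0.038,"roll":0},{"gripper":0,"tx":0.009,"ty":0.052,"tz":0.0404,"roll":0},{"gripper":0,"tx":0.009,"ty":0.052,"tz":0.0404,"roll":0},{"gripper":0,"tx":0.009,"ty":0.052,"tz":0.0404,"roll":0}]' 24; python3 -m crank '[{"gripper":0,"tx":0.0007,"ty":0.004,"tz":-0.0085,"roll":0},{"gripper":0,"tx":0.0011,"ty":0.0069,"tz":-0.0144,"roll":0},{"gripper":0,"tx":0.0011,"ty":0.0069,"tz":-0.0144,"roll":0}]' 24
python3 -c "
from h import *
tiltcheck('w14')"
```

```text
time: 29.0
eef_pos: [472.9, 20.0, 108.7]
orientation: [-3.141, 0.0, 1.41]
wrist_force: [0.4, -1.1, -2.8]
width: 62.9
gripper_force: 33.8
time: 29.38
eef_pos: [474.5, 27.1, 94.1]
orientation: [3.142, 0.0, 1.41]
wrist_force: [-0.7, -3.0, 3.1]
width: 63.1
gripper_force: 35.0
0 [161, 193, 200, 216]
10 [147, 200, 208, 232]
20 [133, 211, 217, 251]
26 [126, 219, 225, 264]
[(95, 38, 3), (100, 38, 3), (105, 39, 3), (110, 38, 3), (115, 39, 3), (120, 38, 3), (125, 38, 2), (130, 38, 2), (135, 39, 2), (140, 38, 2), (145, 38, 2), (150, 38, 2), (155, 153, 12), (160, 218, 19), (165, 218, 18), (170, 218, 19), (175, 217, 19), (180, 217, 18), (185, 228, 30), (190, 211, 55), (195, 211, 54), (200, 211, 55), (205, 210, 54), (210, 211, 54), (215, 234, 53), (220, 251, 30), (225, 249, 39), (230, 189, 49), (235, 30, 2), (240, 29, 1), (245, 27, 2), (250, 22, 1), (255, 23, 2)]
```

```bash
python3 -m crank '[{"gripper":0,"tx":-0.0004,"ty":-0.0025,"tz":0.005,"roll":0},{"gripper":0,"tx":0.0003,"ty":0.002,"tz":0.007,"roll":0},{"gripper":0,"tx":0.0003,"ty":0.002,"tz":0.007,"roll":0},{"gripper":0,"tx":0.0007,"ty":0.0045,"tz":0.0018,"roll":0},{"gripper":0,"tx":0.001,"ty":0.007,"tz":-0.0034,"roll":0},{"gripper":0,"tx":0.001,"ty":0.007,"tz":-0.0034,"roll":0}]' 24
```

```text
time: 30.18
eef_pos: [474.9, 34.3, 90.5]
orientation: [-3.14, 0.0, 1.41]
wrist_force: [-0.4, -0.7, -3.1]
width: 63.2
gripper_force: 34.3
```

```bash
python3 -m crank '[{"gripper":0,"tx":0.0007,"ty":0.0043,"tz":-0.009,"roll":0},{"gripper":0,"tx":0.0011,"ty":0.0065,"tz":-0.0135,"roll":0},{"gripper":0,"tx":0.0011,"ty":0.0065,"tz":-0.0135,"roll":0}]' 24; python3 -m crank '[{"gripper":0,"tx":0.0002,"ty":0.001,"tz":-0.003,"roll":0},{"gripper":0,"tx":0.0003,"ty":0.002,"tz":-0.0055,"roll":0},{"gripper":0,"tx":0.0003,"ty":0.002,"tz":-0.0055,"roll":0}]' 24
```

```text
time: 30.55
eef_pos: [476.1, 40.8, 77.1]
orientation: [-3.141, 0.0, 1.41]
wrist_force: [-0.4, -0.1, -2.3]
width: 63.0
gripper_force: 34.3
time: 30.92
eef_pos: [476.6, 42.6, 72.0]
orientation: [-3.141, 0.0, 1.41]
wrist_force: [0.5, 0.8, -2.6]
width: 62.8
gripper_force: 34.3
```

```bash
python3 -m crank '[{"gripper":0,"tx":-0.0003,"ty":-0.002,"tz":-0.001,"roll":0},{"gripper":0,"tx":-0.0006,"ty":-0.0035,"tz":-0.002,"roll":0},{"gripper":0,"tx":-0.0006,"ty":-0.0035,"tz":-0.002,"roll":0}]' 24; python3 -m crank '[{"gripper":0,"tx":0.0001,"ty":0.0007,"tz":-0.0015,"roll":0},{"gripper":0,"tx":0.0002,"ty":0.0015,"tz":-0.0035,"roll":0},{"gripper":0,"tx":0.0002,"ty":0.0015,"tz":-0.0035,"roll":0}]' 24
```

```text
time: 31.3
eef_pos: [476.6, 39.2, 70.5]
orientation: [3.141, -0.001, 1.409]
wrist_force: [0.0, 5.9, 4.1]
width: 62.9
gripper_force: 34.8
time: 31.68
eef_pos: [477.3, 40.8, 67.0]
orientation: [3.14, -0.001, 1.409]
wrist_force: [2.1, 6.0, 3.9]
width: 63.2
gripper_force: 34.7
```

```bash
python3 -m crank '[{"gripper":0,"tx":0.0002,"ty":0.0015,"tz":-0.001,"roll":0},{"gripper":0,"tx":0.0002,"ty":0.002,"tz":-0.002,"roll":0},{"gripper":0,"tx":0.0002,"ty":0.002,"tz":-0.002,"roll":0}]' 24; python3 -m crank '[{"gripper":0,"tx":0,"ty":0.0005,"tz":-0.0015,"roll":0},{"gripper":0,"tx":0,"ty":0.0005,"tz":-0.002,"roll":0},{"gripper":0,"tx":0,"ty":0.0005,"tz":-0.002,"roll":0}]' 24
python3 -c "
from h import *
tiltcheck('w15')"
```

```text
time: 32.05
eef_pos: [477.0, 42.6, 64.7]
orientation: [3.141, -0.0, 1.41]
wrist_force: [2.4, 3.1, 3.5]
width: 62.9
gripper_force: 34.5
time: 32.42
eef_pos: [476.6, 42.6, 63.4]
orientation: [3.141, 0.0, 1.41]
wrist_force: [-4.8, -6.2, 27.6]
width: 63.3
gripper_force: 37.4
0 [161, 192, 200, 215]
10 [146, 200, 207, 232]
20 [133, 211, 217, 251]
26 [126, 218, 224, 263]
[(95, 42, 2), (100, 42, 2), (105, 42, 2), (110, 41, 3), (115, 41, 2), (120, 41, 3), (125, 40, 3), (130, 40, 2), (135, 40, 3), (140, 40, 3), (145, 39, 3), (150, 40, 3), (155, 40, 3), (160, 39, 3), (165, 40, 3), (170, 40, 3), (175, 40, 4), (180, 40, 3), (185, 40, 3), (190, 39, 3), (195, 39, 3), (200, 39, 2), (205, 40, 2), (210, 40, 3), (215, 39, 2), (220, 40, 2), (225, 40, 3), (230, 39, 2), (235, 39, 2), (240, 39, 2), (245, 39, 3), (250, 40, 3), (255, 39, 3)]
```

```bash
python3 -m crank '[{"gripper":0.9,"tx":0,"ty":-0.0005,"tz":0.001,"roll":0},{"gripper":1,"tx":0,"ty":-0.0005,"tz":0.001,"roll":0},{"gripper":1,"tx":0,"ty":-0.0005,"tz":0.001,"roll":0},{"gripper":1,"tx":0,"ty":-0.0005,"tz":0.001,"roll":0},{"gripper":1,"tx":-0.001,"ty":-0.007,"tz":0.014,"roll":0},{"gripper":1,"tx":-0.003,"ty":-0.02,"tz":0.045,"roll":0},{"gripper":1,"tx":-0.003,"ty":-0.045,"tz":0.095,"roll":0},{"gripper":1,"tx":0,"ty":-0.09,"tz":0.14,"roll":0},{"gripper":1,"tx":0,"ty":-0.15,"tz":0.15,"roll":0},{"gripper":1,"tx":0,"ty":-0.21,"tz":0.15,"roll":0}]' 22; python3 -m crank '[{"gripper":1,"tx":0,"ty":-0.06,"tz":0,"roll":0},{"gripper":1,"tx":0,"ty":-0.12,"tz":0,"roll":0},{"gripper":1,"tx":0,"ty":-0.18,"tz":0,"roll":0},{"gripper":1,"tx":0,"ty":-0.24,"tz":0,"roll":0},{"gripper":1,"tx":0,"ty":-0.24,"tz":0,"roll":0},{"gripper":1,"tx":0,"ty":-0.24,"tz":0,"roll":0}]' 22
python3 - <<'E'
from h import *
r=Rack(c=Rack().P(-1,0,1.5)); t,d=snap('top','t20'),snap('side','s20'); print(env.sense()['eef_pos'].round(1))
t0,d0=load('top0'),load('side0')
J={'kt':(82,62,104),'tall':(82,-62,104),'km':(-6,-62,84),'med':(-6,62,84),'ks':(-94,-62,64),'short':(-94,62,64)}
for n,p in J.items():
    P=r.P(*p); a,ea=darkat(t,proj(t,P)[0]); b,eb=darkat(d,proj(d,P)[0],thr=50); q,e=tri(t,a,d,b); print(n,locr(r,q),round(e,1),ea,eb,a.round(1),b.round(1))
    if n[0]=='k': print('   before',darkat(t0,proj(t0,P)[0])[0].round(1),darkat(d0,proj(d0,P)[0],thr=50)[0].round(1))
E
```

```text
time: 33.72
eef_pos: [476.8, -169.2, 215.0]
orientation: [3.138, 0.001, 1.41]
wrist_force: [1.4, 0.9, 0.2]
width: 85.7
gripper_force: 0.0
time: 34.48
eef_pos: [475.8, -406.9, 212.9]
orientation: [-3.141, -0.0, 1.409]
wrist_force: [-0.2, 0.0, 0.2]
width: 85.6
gripper_force: 0.0
[ 476.3 -405.9  213. ]Traceback (most recent call last):
  File "<stdin>", line 6, in <module>
  File "h.py", line 32, in darkat
    c=min(cs,key=lambda c:np.linalg.norm(c.mean(0)[0]-k)); e=cv2.fitEllipse(cv2.convexHull(c)); return np.array(e[0])+[x-k,y-k],np.round(e[1],1)
ValueError: min() iterable argument is empty
```

```bash
python3 - <<'E'
from h import *
r=Rack(c=Rack().P(-1,0,1.5)); t,d=load('t20'),load('s20')
t0,d0=load('top0'),load('side0')
J={'kt':(82,62,104),'tall':(82,-62,104),'km':(-6,-62,84),'med':(-6,62,84),'ks':(-94,-62,64),'short':(-94,62,64)}
for n,p in J.items():
    P=r.P(*p)
    try:
        a,ea=darkat(t,proj(t,P)[0]); b,eb=darkat(d,proj(d,P)[0]); q,e=tri(t,a,d,b); print(n,locr(r,q),round(e,1),ea,eb,a.round(1),b.round(1))
        if n[0]=='k': print('   before',darkat(t0,proj(t0,P)[0])[0].round(1),darkat(d0,proj(d0,P)[0])[0].round(1))
    except Exception as ex: print(n,ex)
for nm,a,b in (('top',t,t0),('side',d,d0)):
    df=cv2.absdiff(a['img'],b['img']).max(2); m=cv2.morphologyEx((df>45).astype(np.uint8),2,np.ones((3,3)))
    print(nm,[cv2.boundingRect(c) for c in cv2.findContours(m,0,1)[0] if cv2.contourArea(c)>40])
E
```

```text
kt [ 79.2  60.9 121.2] 0.5 [21.5 28.2] [18.1 18.3] [200.1 221.7] [218.6 121.6]
   before [196.5 221. ] [218.6 121.5]
tall [ 82.6 -63.  107.9] 1.8 [18.4 19.4] [18.  18.7] [205.5 177.3] [261.7 124.3]
km [ -4.2 -61.1  89.3] 1.8 [17.2 18.4] [18.4 18.7] [231.4 184.6] [259.4 155.1]
   before [231.4 184.6] [259.4 155.1]
med [-11.3  62.6  83.5] 2.5 [19.6 22.9] [34.9 70.1] [225.7 226.3] [216.6 155.9]
ks [-108.   -57.4   37.8] 16.6 [16.6 17.2] [23.2 37. ] [255.2 190.9] [254.  194.4]
   before [255.1 190.8] [257.4 186.4]
short OpenCV(4.12.0) /io/opencv/modules/imgproc/src/shapedescr.cpp:361: error: (-201:Incorrect size of input array) There should be at least 5 points to fit the ellipse in function 'fitEllipseNoDirect'

top [(257, 357, 44, 27), (0, 320, 10, 23), (10, 312, 41, 28), (84, 274, 139, 86), (363, 222, 27, 19), (239, 222, 18, 18), (289, 221, 22, 20), (217, 217, 15, 19), (167, 189, 345, 195), (196, 167, 19, 21), (312, 162, 22, 22)]
side [(172, 356, 33, 28), (163, 310, 9, 11), (74, 239, 23, 21), (0, 207, 144, 177), (39, 188, 16, 13), (74, 185, 34, 30), (249, 181, 12, 15), (314, 145, 17, 12), (333, 144, 17, 12), (311, 132, 15, 12), (330, 131, 15, 10), (252, 123, 21, 21), (230, 122, 22, 24), (304, 107, 14, 11), (322, 106, 14, 9), (187, 98, 19, 11), (299, 87, 12, 6), (315, 84, 13, 9), (292, 84, 21, 70), (177, 64, 56, 54), (267, 61, 11, 20), (19, 61, 10, 12), (0, 47, 512, 337), (332, 44, 46, 17), (229, 34, 28, 18), (84, 30, 61, 37), (224, 25, 10, 10), (328, 21, 8, 14), (365, 0, 15, 10), (355, 0, 11, 9), (246, 0, 12, 34), (207, 0, 32, 18), (113, 0, 76, 47), (72, 0, 40, 28), (0, 0, 68, 55)]
```

```bash
python3 -m crank '[{"gripper":1,"tx":-0.04,"ty":-0.03,"tz":0.02,"roll":0},{"gripper":1,"tx":-0.08,"ty":-0.05,"tz":0.02,"roll":0},{"gripper":1,"tx":-0.12,"ty":-0.07,"tz":0.02,"roll":0},{"gripper":1,"tx":-0.16,"ty":-0.09,"tz":0.02,"roll":0},{"gripper":1,"tx":-0.18,"ty":-0.1,"tz":0.02,"roll":0},{"gripper":1,"tx":-0.18,"ty":-0.1,"tz":0.02,"roll":0}]' 22
python3 - <<'E'
from h import *
r=Rack(c=Rack().P(-1,0,1.5)); t,d=snap('top','t21'),snap('side','s21')
t0,d0=load('top0'),load('side0')
J={'kt':(82,62,104),'tall':(82,-62,104),'km':(-6,-62,84),'med':(-6,62,84),'ks':(-94,-62,64),'short':(-94,62,64)}
for n,p in J.items():
    P=r.P(*p)
    for thr in (None,60,50):
      try:
        a,ea=darkat(t,proj(t,P)[0],thr and thr+12,k=14); b,eb=darkat(d,proj(d,P)[0],thr,k=14); q,e=tri(t,a,d,b); print(n,thr,locr(r,q),round(e,1),ea,eb,a.round(1),b.round(1)); break
      except Exception as ex: print(n,thr,'fail',proj(t,P).round(),proj(d,P).round())
print('before kt',darkat(t0,proj(t0,r.P(82,62,104))[0])[0],darkat(d0,proj(d0,r.P(82,62,104))[0])[0])
df=cv2.absdiff(t['img'],t0['img']).max(2); m=cv2.morphologyEx((df>45).astype(np.uint8),2,np.ones((3,3)))
print([cv2.boundingRect(c) for c in cv2.findContours(m,0,1)[0] if cv2.contourArea(c)>40])
E
```

```text
time: 35.33
eef_pos: [295.7, -506.6, 233.0]
orientation: [-3.142, 0.0, 1.409]
wrist_force: [0.1, 0.5, -0.9]
width: 85.4
gripper_force: 0.0
kt None [ 80.   61.5 119.8] 1.1 [21.8 27.2] [18.3 18.5] [199.6 222. ] [218.5 121.5]
tall None [ 82.5 -62.4 108.4] 2.0 [18.6 19.7] [18.5 19.2] [205.5 177.5] [261.5 124.2]
km None [ -4.1 -61.1  89.4] 1.7 [17.7 18.7] [18.6 18.9] [231.4 184.6] [259.4 155. ]
med None [-6.  62.  96.6] 0.5 [19.8 22.7] [18.1 18.8] [225.6 226.4] [216.7 152.8]
ks None [-92.  -60.1  69.2] 2.2 [16.7 17.2] [17.6 19.3] [255.1 190.9] [257.4 186.4]
short None [-92.1  63.6  68.7] 1.2 [18.  18.3] [17.7 18.6] [248.4 230.8] [214.9 184.2]
before kt [196.54899406 221.04513454] [218.55864429 121.50997162]
[(0, 320, 9, 23), (11, 313, 40, 27), (85, 274, 136, 86), (186, 269, 326, 115), (364, 222, 27, 19), (291, 222, 20, 18), (239, 222, 18, 18), (217, 217, 15, 19), (189, 167, 26, 23), (313, 162, 21, 21)]
```

```bash
python3 - <<'E'
from h import *
r=Rack(c=Rack().P(-1,0,1.5)); P=r.P(-6,62,84)
for f in ('s10','s21'): print(f,darkat(load(f),proj(load(f),P)[0],k=14))
for f in ('t10','t21'):
    s=load(f); print(f,[darkat(s,proj(s,P)[0],thr,k=14) for thr in (50,58,66)])
q=darkat(load('s21'),proj(load('s21'),P)[0],k=14)[0]
E
```

```text
s10 (array([216.48598957, 152.87744427]), array([17.7, 18.7]))
s21 (array([216.69693756, 152.80115891]), array([18.1, 18.8]))Traceback (most recent call last):
  File "<stdin>", line 5, in <module>
  File "h.py", line 32, in darkat
    c=min(cs,key=lambda c:np.linalg.norm(c.mean(0)[0]-k)); e=cv2.fitEllipse(cv2.convexHull(c)); return np.array(e[0])+[x-k,y-k],np.round(e[1],1)
ValueError: min() iterable argument is empty
```

The medium jar has not moved since I placed it. All three lids match the kept jars in their rows, and the kept jars' side-view pixels are unchanged. The arm is clear of everything, so I'll hand in.

```bash
python3 -c "
from plant import env
print(env.sense()['time'], env.sign_off())"
```

```text
the job is handed in; nothing more can be done
35.425 None
```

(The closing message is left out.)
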